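Tighten the cover screw of a connection box

TASK

Take the green screwdriver out of its wooden stand, seat its blade in the slot of the brass cover screw on the connection box and, keeping it lightly pressed onto the bottom of the slot, turn the screw clockwise until it is fully home at its stop; do not lean on the screw or wrench it against the stop. Then put the screwdriver back upright in the stand and let go. Leave the other things on the desk alone.

Things in the scene. Friction and masses are not known exactly. Their poses are not given: they have to be found in the camera images.
- driver_grip (a point): Stubby flat screwdriver, 0.1 kg, 147 mm long, tip down in the stand. Point: centre of its green square handle, 26 x 26 mm, flats square to x and y (grip either pair), 108 mm from the blade's tip; z points to the handle's end. Handle from 37 mm below to 33 above, cap to 39 above. Below it: round guard (33 mm wide, 37 to 43 mm below), cone (21 tapering to 15 mm wide, 15 mm long), 8 mm shaft.
- driver_tip (a point): Middle of the edge of the screwdriver's flat blade, axes as driver_grip. The blade is 14 mm wide along y, 2.2 mm thick along x, 16 mm long; half a turn gives the same blade.
- driver: The whole screwdriver; origin and axes as driver_tip.
- stand_hole (a point): Centre of the mouth of the hole in the wooden tool stand (fixed block 78 x 78 x 65 mm), on its top, z up. The hole is round, 25 mm wide, upright, right through. Stored, the screwdriver's guard rests on the top with cone and shaft in the hole: tip 65 mm below this point, grip 43 mm above; it may stand at any yaw.
- box: Connection box, fixed, white and grey, 94 mm (x) by 130 mm (y), origin under its centre, z up. Its cover is 50 mm above the desk; the screw's black round collar stands on it at x 0, y +30 mm: 37 mm wide, rim 60 mm above the desk.
- bore_rim (a point): Centre of the collar's mouth (27 mm wide), level with its rim, box axes; the screw's vertical axis passes through it. Inside lies the brass screw head, 23 mm wide, its top 2 to 16 mm below this point: the depth differs each time and is not measured.
- screw (a joint): Turn of the screw, rad, growing clockwise from above; starts at 0 to 0.2, home at 1.2, where it snugs up (about 1 N m per rad); friction 0.05 N m, stays where left. Slot across the whole head, 4.4 mm wide, 5 mm deep, starts within 0.4 rad either way of the box's y axis, not measured (feel or look), turns with the screw. The head is sprung: sinks from 2 N on, 1 mm more per 4 N, solid after 2 mm (10 N).
- mouse: Black computer mouse, 104 x 66 x 37 mm, loose; leave alone.
- mug: Blue-grey mug, 92 x 127 x 95 mm, loose; leave alone.
- stapler: Blue stapler, 34 x 141 x 46 mm, loose; leave alone.
- glue_stick: Glue stick, yellow with a red cap, 27 mm wide, 92 mm tall, loose; leave alone.
- parts_jar: White jar with black lid, 52 mm wide, 70 mm tall, loose; leave alone.
- note_block: Yellow block of sticky notes, 77 x 77 x 24 mm, loose; leave alone.

How it is judged:
On the way, in this order (a step that is already met when the one before it is completed fails the run):
1. the screwdriver is lifted out of the stand (z of driver_tip in the frame of stand_hole above 0.005 m), for 0.1 s.
2. the screw is turned to its stop with the blade still pressed onto the bottom of its slot (1.5 N or more) (value of joint screw above 1.1 rad and horizontal distance between driver_tip and bore_rim below 0.004 m and z of driver_tip in the frame of bore_rim below -0.004 m and contact force between driver and slot_floor above 1.5 N), for 0.2 s.
At the end, for the whole second after the job is handed in: The screw is at its stop (1.1 rad or more of 1.2), and the screwdriver stands in the stand's hole again, tip within 8 mm of the hole's axis and at least 60 mm below its mouth, upright within 0.12 rad, at rest and released (value of joint screw above 1.1 rad and horizontal distance between driver_tip and stand_hole below 0.008 m and z of driver_tip in the frame of stand_hole below -0.06 m and angle between driver_grip's own z axis and vertical below 0.12 rad and linear speed of driver below 0.01 m/s); the robot touches nothing.
It fails at once if the screwdriver leans on the screw or wrenches it (contact forces of blade on screw, pressing and turning added up, over 35 N; 0.1 N m of turning counts about 14 N) (contact force between driver and screw above 35 N).
It fails at once if the blade is pressed onto the bottom of the slot with more than 20 N (contact force between driver and slot_floor above 20 N).
It fails at once if the screwdriver is pushed against the box with more than 35 N (contact force between driver and box above 35 N).
It fails at once if another thing on the desk is moved by more than 20 mm (distance of any of mouse, mug, stapler, glue_stick, parts_jar, note_block from where it was at the start of the episode above 0.02 m).
It also fails if it takes over 72 s, if anything falls off the work surface, if the arm or the gripper's body presses on something with over 40 N, if the wrist force passes 120 N, or if a joint passes its speed limit or range.

ROBOT

A 6-joint arm with a two-finger parallel gripper is mounted at the origin on a cart in front of the work surface, level with it; the furniture and walls round the work are solid. World frame = base frame: x ahead of the robot, y to its left, z up, the work surface at z = 0. Lengths are in m, angles in rad, forces in N, time in s.
With the tool pointing down it reaches from about 0.375 to 0.975 m from the base axis. Payload 3.8 kg.
Tool frame: the origin (TCP) lies on the centre line of the jaws, within the pads' length; the fingertips stand 25 mm ahead of it and the grasp point (between the pads) lies 6 mm ahead of it; z points along the fingers, y is the direction in which the jaws open and shut (so a half turn about z gives the same grasp; the last joint's range is limited). The gripper opens to 85 mm and grips with 20 to 120 N. Pads are 22 mm wide; open, the fingers measure 114 mm over their backs; the gripper's body (76 mm by 85 mm) begins 54 mm behind the grasp point. The pads swing forward as they close: fully open they stand 13 mm farther back than shut.
Start: joints at [1.071, 0.264, 1.604, -0, 1.274, -0.037], TCP at [0.301, 0.604, 0.256] pointing down, gripper open.
Joint ranges: [-2.63, 2.63], [-0.94, 2.18], [0.31, 2.57], [-1.31, 4.45], [0, 2.66], [-2.55, 2.55]. Speed limits (rad/s): [2.57, 2.57, 3.14, 3.14, 3.14, 3.14].

INTERFACE

Orientations are given as a rotation vector (axis times angle).
In Python, from workcell import bot gives the robot as it stands.
- The arm moves only by the tool servo_tool, never from a script. Its argument "moves" is a list of rows, each a list of 3 entries, a list of its own where there are three numbers: the closure in counts, from 0 (fully open) to 255 (shut), then the shift along the tool's x, y, z in m, then the turn about the tool's z in rad. A call has exactly 8 rows; each row shifts and turns the pose as measured when the row begins, along the tool's axes as they then stand; what a row does not reach is not made up. A row lasts 1/12 s, in which the tool goes at most 41.7 mm and 7.16 degrees, less where a joint would pass 70% of its speed; a pose out of reach is approached as far as the arm can. A call is refused whole if a number of a shift passes 0.0417 or a number of a turn 0.125, either way. A call with a gripper value outside its range is refused whole. The fingers move at their own pace and stop on an object; "newtons" is the grip in N (left out, the last holds). Time passes only in rows, so rows that do not move let the fingers close, or fill a call up. It gives the time, the measured TCP pose, the force and the opening at its end, in the units of the state.
- bot.read_state(): the state, without advancing time (a new reading comes with each control period).
- bot.read_camera(name): name is "scene" or "top"; returns a dict with "pixels" (420x560x3 uint8, red, green, blue), "depth" (420x560 float32, m along the optical axis (not along the pixel's ray), 0 where there is no reading), "intrinsics" (3x3 intrinsics, pixels), "dist" ([k1, k2, p1, p2, k3] as OpenCV has them; the pictures are not rectified), "R" (3x3) and "t" (3): a world point X has camera coordinates R X + t. Camera axes: x right, y down, z forward; pixel columns grow to the right and rows downward; lengths in m; the calibration is good to about 2 mm. A picture is of the moment at which its call begins.
- bot.finish_job(): hands the job in, once; it reports no verdict.
The state is a dict: "time": time; "q": joint angles; "joint_vel": joint speeds; "joint_torque": joint torques, N m; "tool_pos": TCP position; "tcp_rot": TCP orientation; "wrist_force": force on the tool from outside, world axes, zero at the start; "torque": the same for the moment, N m; "width": opening from 0.0 (shut) to 1.0 (fully open).
Only numpy, scipy, OpenCV 4.12 (cv2) and the standard library are available. Lean on these libraries where they do the work, as an engineer would, in place of code of your own. Each camera call takes 0.05 s, during which the arm holds its last target.

## Working session

There is one attempt and no reset: what is moved stays moved. The work goes in short steps, Python scripts to look and compute and a tool call to move; the robot and the scene stay as the last step left them, time stands still between calls to the robot, and variables do not carry over. Pictures are saved under pics/ and viewed, and the job is handed in when it is done.

Besides the shell and the picture viewer there is one more tool, called after ">>>" as name(argument=value, ...), one argument or row to a line, values as JSON. servo_tool: Moves the arm, as the interface text tells. Its arguments: {"type":"object","properties":{"moves":{"type":"array","items":{"type":"array"}},"newtons":{"type":"number"}},"required":["moves"]}

```bash
mkdir -p pics; ls; python3 - <<'E'
from workcell import bot
import cv2,numpy as np
print(bot.read_state())
for n in("scene","top"):
    c=bot.read_camera(n); cv2.imwrite(f"pics/{n}0.png",cv2.cvtColor(c["pixels"],cv2.COLOR_RGB2BGR)); np.savez(f"{n}0.npz",**c)
    print(n,c["intrinsics"],c["dist"],c["R"],c["t"])
E
```

```text
pics
{'time': 0.0, 'q': array([ 1.07105404e+00,  2.64743456e-01,  1.60537224e+00, -7.36848470e-06,
        1.27370994e+00, -3.69063406e-02]), 'joint_vel': array([-1.38476737e-05, -5.36110990e-04, -5.98372403e-04,  3.77757272e-04,
        1.26519217e-03,  2.85213789e-05]), 'joint_torque': array([-1.30141139e-03, -5.15099502e+01, -3.67322302e+01, -2.02826927e-04,
        1.27204557e-02, -1.03076442e-05]), 'tool_pos': array([0.30106167, 0.60338433, 0.25496946]), 'tcp_rot': array([-0.72041123, -3.05727395,  0.00338434]), 'wrist_force': array([ 0.44494017,  0.18101043, -0.61455425]), 'torque': array([-0.02323939,  0.01566797, -0.01924524]), 'width': 0.9949844933703479}
scene [[468.84514102   0.         272.37552508]
 [  0.         468.84514102 210.02349621]
 [  0.           0.           1.        ]] [-0.02733515  0.          0.          0.          0.        ] [[-0.92945837 -0.3687781  -0.010481  ]
 [-0.30885878  0.79334888 -0.52459871]
 [ 0.2017756  -0.48435551 -0.85128511]] [0.48036877 0.20580476 1.57947642]
top [[404.8148361    0.         275.54235211]
 [  0.         404.8148361  211.2393669 ]
 [  0.           0.           1.        ]] [0.0242448 0.        0.        0.        0.       ] [[ 0.05175278 -0.99865615 -0.00274662]
 [-0.96947316 -0.04958001 -0.2401325 ]
 [ 0.23967362  0.0150903  -0.97073623]] [0.00278316 0.5357937  1.01463633]
```

View pics/scene0.png

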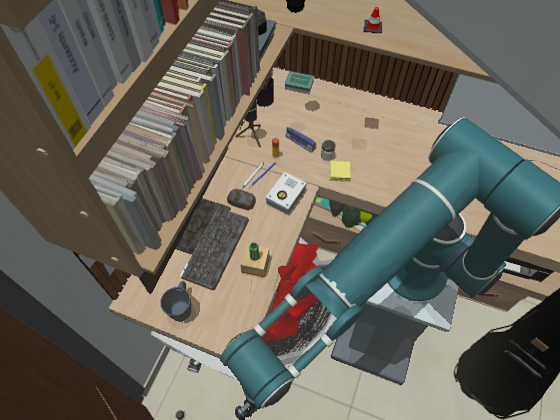

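View pics/top0.png

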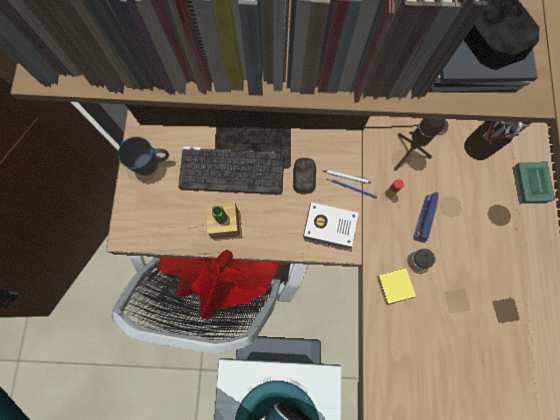

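The top view shows the stand around (222,220) with the green handle, and the box around (331,225) with its collar near (321,221). I'll enlarge both.

```bash
cat > h.py <<'E'
import numpy as np,cv2
def ray(c,uv):
    p=cv2.undistortPoints(np.array([[uv]],float),c["intrinsics"],c["dist"])[0,0]
    return np.array([p[0],p[1],1.])
def onz(c,uv,z):
    R,t=c["R"],c["t"]; o=-R.T@t; d=R.T@ray(c,uv); return o+d*(z-o[2])/d[2]
def proj(c,X):
    r,_=cv2.Rodrigues(c["R"]); return cv2.projectPoints(np.array(X,float).reshape(-1,3),r,c["t"],c["intrinsics"],c["dist"])[0][:,0]
def dep(c,uv):
    u,v=uv; d=c["depth"][int(round(v)),int(round(u))]; return c["R"].T@(ray(c,uv)*d-c["t"])
def crop(c,u0,v0,w,h,s,f):
    im=cv2.cvtColor(c["pixels"],cv2.COLOR_RGB2BGR)[v0:v0+h,u0:u0+w]
    cv2.imwrite(f,cv2.resize(im,None,fx=s,fy=s,interpolation=cv2.INTER_CUBIC))
E
python3 - <<'E'
from h import *
t=np.load("top0.npz");s=np.load("scene0.npz")
crop(t,195,195,60,50,12,"pics/ct1.png");crop(t,295,195,66,55,12,"pics/ct2.png")
crop(s,235,230,45,50,12,"pics/cs1.png");crop(s,258,165,55,50,12,"pics/cs2.png")
for uv in [(218,212),(212,230),(232,230),(321,221),(345,225),(335,210),(200,245)]: print(uv,dep(t,uv).round(4))
for uv in [(254,244),(262,262),(282,195)]: print(uv,dep(s,uv).round(4))
E
```

```text
(218, 212) [0.5058 0.1703 0.1463]
(212, 230) [0.4757 0.1952 0.0643]
(232, 230) [0.4786 0.1427 0.063 ]
(321, 221) [ 0.5181 -0.093   0.0493]
(345, 225) [ 0.5097 -0.157   0.0524]
(335, 210) [ 0.5506 -0.13    0.0493]
(200, 245) [ 0.4441  0.236  -0.0012]
(254, 244) [0.5099 0.1702 0.1456]
(262, 262) [0.4796 0.184  0.0643]
(282, 195) [ 0.5172 -0.0963  0.0456]
```

View pics/ct1.png

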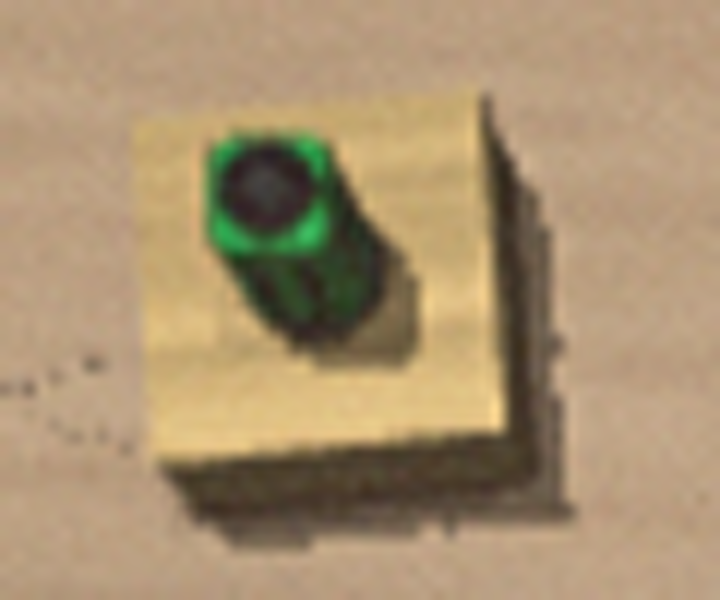

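View pics/ct2.png

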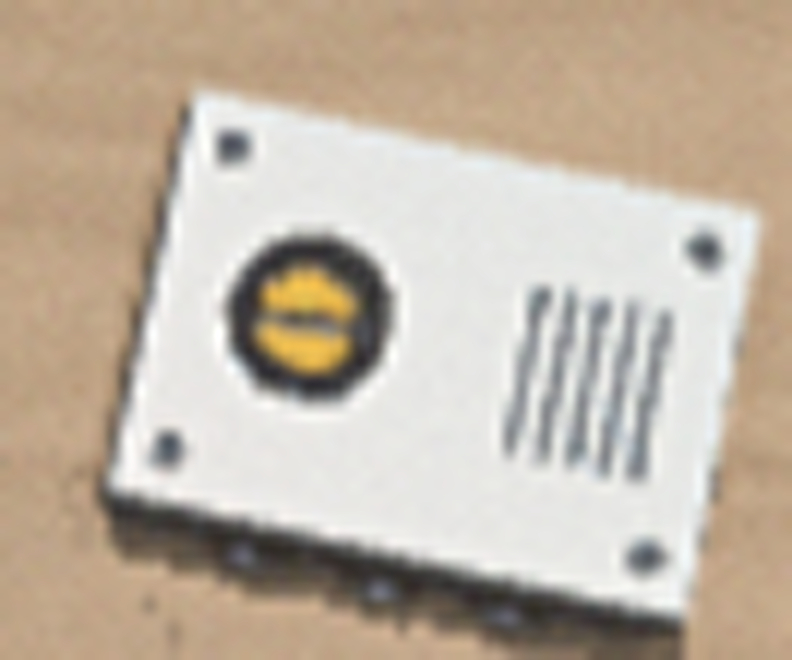

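View pics/cs1.png

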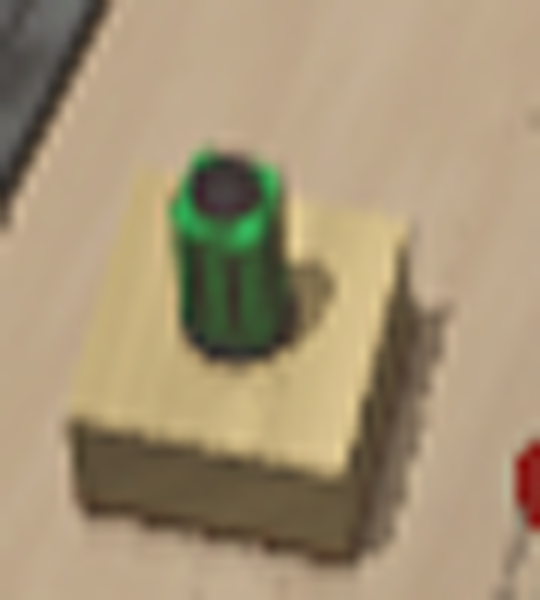

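View pics/cs2.png

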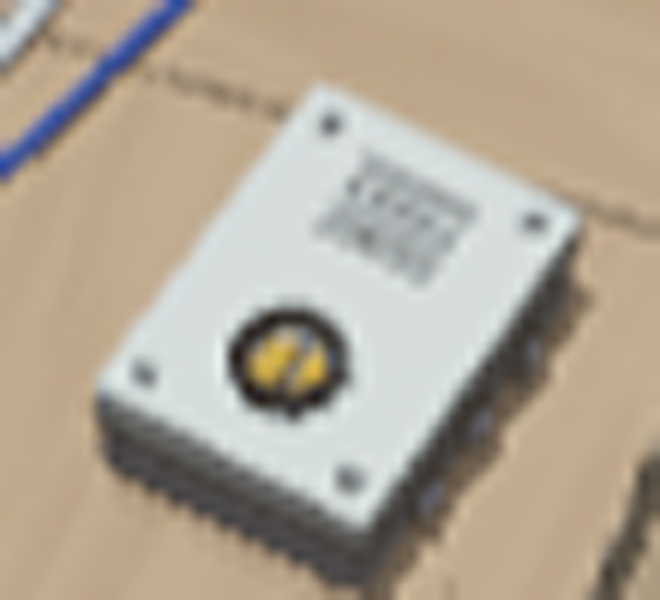

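```bash
python3 - <<'E'
from h import *
t=np.load("top0.npz");s=np.load("scene0.npz")
P=lambda u0,v0,x,y:(u0+(x+.5)/12-.5,v0+(y+.5)/12-.5)
def sq(c,u0,v0,pts,z,n):
    X=np.array([onz(c,P(u0,v0,*p),z) for p in pts]); print(n,X[:,:2].round(4).tolist(),"ctr",X.mean(0).round(4))
    for i in range(len(X)):
        d=X[(i+1)%len(X)]-X[i]; print("  len %.4f ang %.3f"%(np.hypot(d[0],d[1]),np.arctan2(d[1],d[0])))
sq(t,195,195,[(208,140),(322,135),(330,250),(218,255)],.141,"handle top")
sq(t,195,195,[(135,122),(480,93),(508,432),(160,462)],.065,"stand top")
sq(t,295,195,[(195,92),(758,210),(690,612),(110,488)],.05,"box top")
print("cap",onz(t,P(195,195,267,190),.147)); print("collar t",onz(t,P(295,195,310,318),.06))
sq(s,235,230,[(140,170),(408,215),(350,475),(75,422)],.065,"stand s")
sq(s,258,165,[(318,85),(580,215),(368,530),(100,390)],.05,"box s")
print("cap s",onz(s,P(235,230,228,187),.147)); print("collar s",onz(s,P(258,165,290,360),.06))
# fine crops
crop(t,308,208,26,26,24,"pics/f1.png");crop(s,274,184,22,22,28,"pics/f2.png")
d=t["depth"]
for v in range(214,230):
    print([int(1000*dep(t,(u,v))[2]) for u in range(313,331)])
E
```

```text
handle top [[0.521, 0.1877], [0.5233, 0.1642], [0.499, 0.1605], [0.4968, 0.1834]] ctr [0.51   0.1739 0.141 ]
  len 0.0236 ang -1.474
  len 0.0246 ang -2.991
  len 0.0230 ang 1.668
  len 0.0246 ang 0.173
stand top [[0.5435, 0.2179], [0.5541, 0.1415], [0.4774, 0.1295], [0.4669, 0.2052]] ctr [0.5105 0.1735 0.065 ]
  len 0.0771 ang -1.433
  len 0.0776 ang -2.986
  len 0.0765 ang 1.709
  len 0.0776 ang 0.164
box top [[0.5689, -0.0639], [0.5478, -0.1912], [0.4557, -0.1765], [0.4768, -0.0478]] ctr [ 0.5123 -0.1199  0.05  ]
  len 0.1290 ang -1.735
  len 0.0933 ang 2.984
  len 0.1304 ang 1.408
  len 0.0935 ang -0.172
cap [0.50957181 0.17355975 0.147     ]
collar t [ 0.5154871  -0.09023887  0.06      ]
stand s [[0.5542, 0.1413], [0.4794, 0.1271], [0.4646, 0.2058], [0.5401, 0.2185]] ctr [0.5096 0.1732 0.065 ]
  len 0.0761 ang -2.955
  len 0.0800 ang 1.756
  len 0.0766 ang 0.167
  len 0.0785 ang -1.391
box s [[0.5464, -0.1934], [0.4545, -0.1765], [0.4749, -0.0473], [0.5669, -0.0644]] ctr [ 0.5107 -0.1204  0.05  ]
  len 0.0934 ang 2.960
  len 0.1307 ang 1.414
  len 0.0936 ang -0.183
  len 0.1306 
[... 566 characters left out ...]
49, 48, 48, 47, 44, 55, 59, 60, 46, 46, 51]
[46, 59, 59, 42, 44, 39, 45, 43, 49, 51, 46, 47, 51, 57, 56, 48, 48, 47]
[50, 60, 59, 47, 48, 43, 43, 41, 43, 43, 42, 35, 52, 57, 45, 51, 47, 49]
[52, 57, 58, 57, 45, 48, 46, 48, 48, 48, 49, 37, 57, 59, 46, 47, 51, 45]
[47, 52, 58, 61, 45, 48, 43, 47, 49, 48, 48, 29, 58, 59, 47, 45, 48, 47]
[53, 47, 56, 61, 58, 60, 51, 50, 46, 47, 56, 61, 59, 50, 50, 52, 52, 48]
[52, 54, 45, 52, 61, 62, 60, 57, 59, 59, 60, 57, 53, 50, 50, 48, 52, 50]
[48, 50, 47, 50, 51, 56, 60, 54, 61, 63, 55, 52, 48, 51, 50, 52, 51, 51]
[52, 49, 47, 47, 47, 50, 48, 49, 48, 48, 46, 46, 50, 50, 52, 51, 52, 46]
[47, 46, 46, 45, 49, 49, 49, 52, 44, 52, 46, 50, 51, 49, 48, 47, 47, 54]
```

View pics/f1.png

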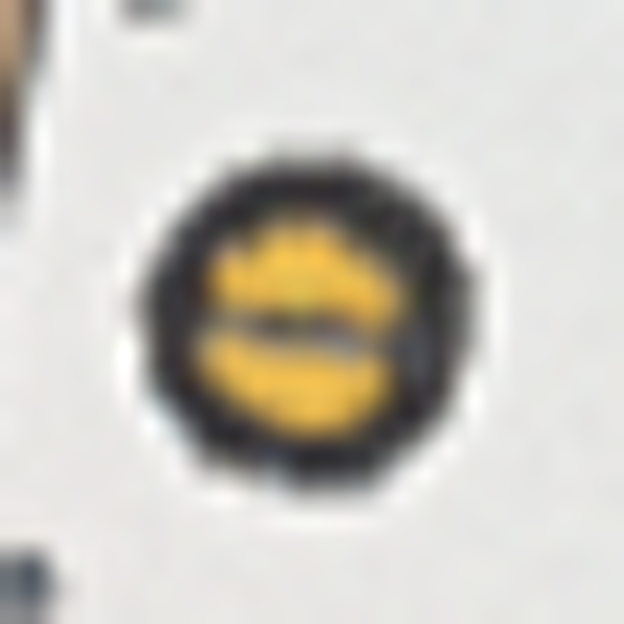

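View pics/f2.png

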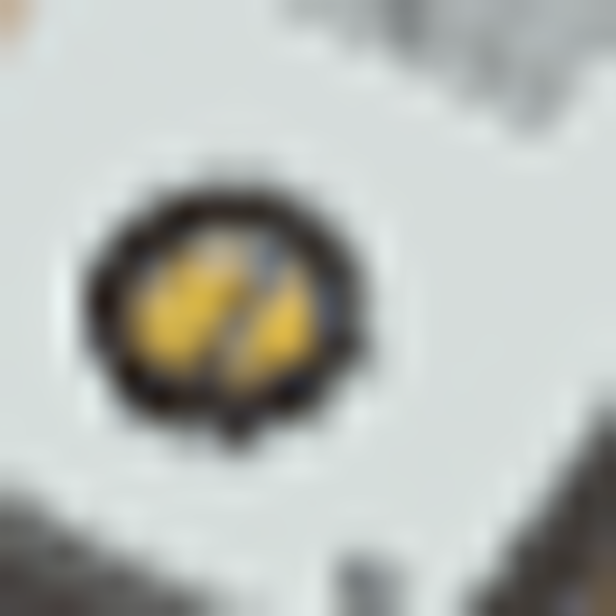

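```bash
python3 - <<'E'
from h import *
t=np.load("top0.npz");s=np.load("scene0.npz")
def ln(c,u0,v0,k,a,b,z):
    q=[onz(c,(u0+(x+.5)/k-.5,v0+(y+.5)/k-.5),z) for x,y in(a,b)]; d=q[1]-q[0]; print(np.array(q).round(4).tolist(),np.linalg.norm(d),np.arctan(d[1]/d[0])% np.pi)
ln(t,308,208,24,(210,322),(365,348),.048)
ln(s,274,184,28,(265,250),(205,385),.048)
ln(s,274,184,28,(262,255),(225,350),.048)
# color-based slot fit: yellow mask, both sides
for n,c,(u0,v0,w,h) in(("t",t,(308,208,26,26)),("s",s,(274,184,22,22))):
    im=c["pixels"][v0:v0+h,u0:u0+w].astype(int)
    sat=im[...,0]-im[...,2]
    for r in sat: print(' '.join('%4d'%x for x in r))
E
python3 - <<'E'
import numpy as np
from scipy.spatial.transform import Rotation as R
print(R.from_rotvec([-0.72041123, -3.05727395,  0.00338434]).as_matrix().round(3))
E
```

```text
[[0.5179, -0.0804, 0.048], [0.5158, -0.0978, 0.048]] 0.01755762124932691 1.4511571268401648
[[0.5172, -0.1064, 0.048], [0.517, -0.0842, 0.048]] 0.022232515273442114 1.5832317776271074
[[0.5173, -0.1055, 0.048], [0.5165, -0.0901, 0.048]] 0.015444770191718984 1.6239430834858968
  54   15   -2    1    3    2   -4   -1    3    3    1    1    3    1    2    2    2    1   -1    3   -1    1   -1   -1   -1    0
  55   10    1    1    2    3    5    4    2    1    4    3    2    1    0    2    2    2    1    3    3    2    0    2    0    1
  47    3    3    3    2    3    4    4    2    1    3    3    3    1    3    0    2    1    1    1    1   -1   -1    1    1    0
  30   -1    2    3    2    3    0    3    2    2    3    0    2    0    3    1    3    2    1    0    1    2    1    3    2    1
  20    0    1    3    5    1    1    3    2    2    1    1    2    0    2    2    1    4    3    1    0    1    1    0    2    2
   9    2    2    4    3    2    1    1    2    2    2    3    2    3    2    1    1    1    1   -1    3    2    2    1    0    0
   5    2    3    5    1    3    5    2    
[... 4349 characters left out ...]
-6   -7   -6   -7   -6   -6   -6   -6   -5   -6   -5   -5   -5   -5   -4    5
  -4   -5   -6   -5   -6   -5   -6   -6   -6   -6   -6   -6   -6   -6   -5   -6   -6   -6   -6   -6    2    8
   0   -3   -5   -5   -6   -6   -6   -6   -6   -5   -6   -5   -6   -5   -5   -6   -5   -6   -6   -2    8    6
   3   -1    1   -4   -5   -5   -6   -6   -6   -5   -6   -6   -6   -6   -5   -5   -5   -6   -1    5    9    9
   6    3    3    0    0   -3   -5   -5   -5   -6   -5   -5   -7   -8   -5   -5   -6   -4    2   10   10   21
   5    7    8    4    2    1    0   -4   -5   -6   -6   -5   -4   -7   -6   -6   -6    3    9    7    0   30
[[-0.895  0.446 -0.001]
 [ 0.446  0.895 -0.002]
 [ 0.    -0.002 -1.   ]]
```

Slot angle reads about 1.46–1.53 rad (world), screw head at z≈0.048, collar at ≈(0.516,-0.090), stand at ≈(0.510,0.1735), and handle yaw ≈0.13. Next I check the shelf clearance and write a delta helper.

```bash
cat >> h.py <<'E'
from scipy.spatial.transform import Rotation as Rot
def delta(st,target,ang=None):
    M=Rot.from_rotvec(st["tcp_rot"]).as_matrix()
    a=np.arctan2(M[1,1],M[0,1]); d=M.T@(np.array(target)-st["tool_pos"])
    print("t %.2f pos %s yang %.4f tilt %s F %s T %s w %.3f q6 %.2f"%(st["time"],st["tool_pos"].round(4),a,M[:2,2].round(4),st["wrist_force"].round(2),st["torque"].round(3),st["width"],st["q"][5]))
    print("shift",d.round(4), "turn", None if ang is None else round(-((ang-a+np.pi)%(2*np.pi)-np.pi),4))
E
python3 - <<'E'
from h import *
from workcell import bot
t=np.load("top0.npz")
for uv in [(60,88),(150,95),(250,100),(300,100),(220,90),(500,110)]: print(uv,dep(t,uv).round(3))
delta(bot.read_state(),[.510,.1735,.19],1.70)
E
```

```text
(60, 88) [0.624 0.398 0.495]
(150, 95) [0.619 0.245 0.496]
(250, 100) [0.619 0.076 0.497]
(300, 100) [ 0.625 -0.008  0.493]
(220, 90) [0.632 0.127 0.502]
(500, 110) [ 0.62  -0.339  0.496]
t 0.10 pos [0.3011 0.6034 0.2551] yang 1.1080 tilt [-0.001  -0.0018] F [ 0.82 -0.35 -0.12] T [-0.033  0.038 -0.016] w 0.999 q6 -0.04
shift [-0.3789 -0.2913  0.0656] turn -0.592
```

>>> servo_tool(
  moves=[
    [0,[-0.032,-0.0245,0],0],
    [0,[-0.032,-0.0245,0],0],
    [0,[-0.032,-0.0245,0],0],
    [0,[-0.032,-0.0245,0],0],
    [0,[-0.032,-0.0245,0],0],
    [0,[-0.032,-0.0245,0],0],
    [0,[-0.032,-0.0245,0],0],
    [0,[-0.032,-0.0245,0],0],
  ],
  newtons=60,
)

```text
time: 0.77
tool_pos: [0.4415, 0.31, 0.2486]
tcp_rot: [-0.697, -3.057, 0.009]
wrist_force: [0.3, -0.5, 0.4]
width: 1.001
```

```bash
cat > d.py <<'E'
import sys
from h import *
from workcell import bot
a=[float(x) for x in sys.argv[1:]]
delta(bot.read_state(),a[:3],a[3])
E
python3 d.py .510 .1735 .19 1.70
```

```text
t 0.77 pos [0.4415 0.31   0.2486] yang 1.1223 tilt [-0.0075 -0.0045] F [ 0.27 -0.46  0.44] T [ 0.001 -0.063 -0.01 ] w 1.001 q6 -0.56
shift [-0.1212 -0.0928  0.0587] turn -0.5777
```

>>> servo_tool(
  moves=[
    [0,[-0.03,-0.023,0],0],
    [0,[-0.03,-0.023,0],0],
    [0,[-0.03,-0.023,0],0],
    [0,[0,0,0.01],-0.12],
    [0,[0,0,0.01],-0.12],
    [0,[0,0,0.01],-0.12],
    [0,[0,0,0.01],-0.12],
    [0,[0,0,0.01],-0.1],
  ],
)

```text
time: 1.43
tool_pos: [0.4977, 0.1916, 0.1971]
tcp_rot: [0.223, -3.129, 0.011]
wrist_force: [-0.3, -0.5, 0.3]
width: 1.0
```

```bash
python3 d.py .510 .1735 .19 1.70
```

```text
t 1.43 pos [0.4977 0.1916 0.1971] yang 1.7130 tilt [-0.0044 -0.0075] F [-0.27 -0.46  0.34] T [0.001 0.002 0.035] w 1.000 q6 -1.39
shift [-0.0097 -0.0196  0.0072] turn 0.013
```

>>> servo_tool(
  moves=[
    [0,[-0.01,-0.02,0],0],
    [0,[0,0,0.015],0],
    [0,[0,0,0.015],0],
    [0,[0,0,0.015],0],
    [0,[0,0,0.015],0],
    [0,[0,0,0.01],0],
    [0,[0,0,0.005],0],
    [0,[0,0,0],0],
  ],
)

```text
time: 2.1
tool_pos: [0.5063, 0.1698, 0.1132]
tcp_rot: [0.229, -3.119, 0.014]
wrist_force: [-0.9, -0.2, -1.4]
width: 0.999
```

```bash
python3 d.py .510 .1735 .116 1.70;python3 - <<'E'
from h import *
from workcell import bot
c=bot.read_camera("top");crop(c,175,165,90,75,8,"pics/t1.png")
c=bot.read_camera("scene");crop(c,215,205,80,75,8,"pics/s1.png")
E
```

```text
t 2.10 pos [0.5063 0.1698 0.1132] yang 1.7174 tilt [-0.0135 -0.0101] F [-0.92 -0.19 -1.4 ] T [-0.027 -0.019  0.033] w 0.999 q6 -1.43
shift [-0.0041  0.0031 -0.0028] turn 0.0174
```

View pics/t1.png

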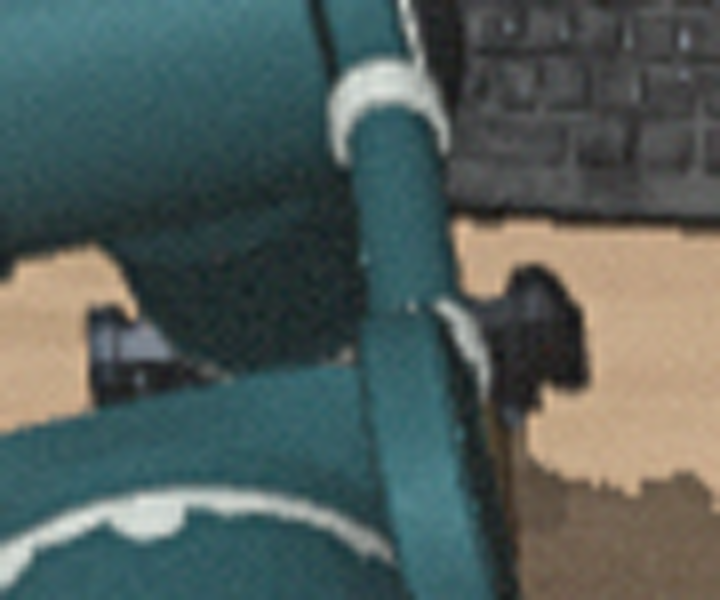

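View pics/s1.png

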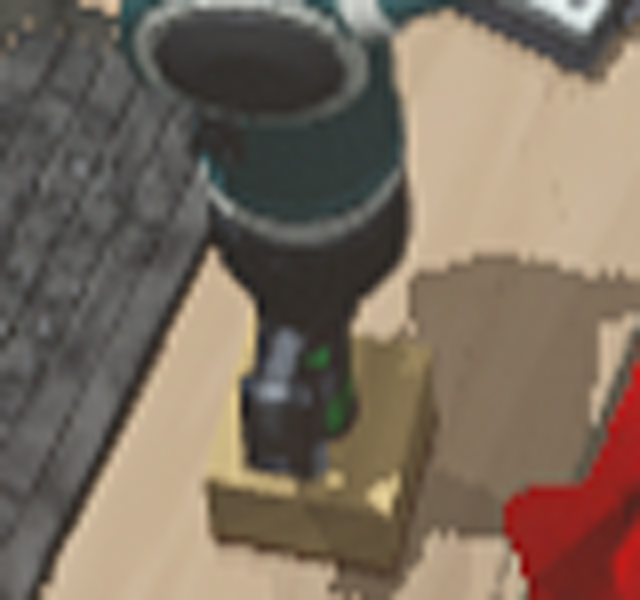

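>>> servo_tool(
  moves=[
    [0,[-0.004,0.003,-0.003],0.015],
    [0,[0,0,0],0],
    [255,[0,0,0],0],
    [255,[0,0,0],0],
    [255,[0,0,0],0],
    [255,[0,0,0],0],
    [255,[0,0,0],0],
    [255,[0,0,0],0],
  ],
  newtons=60,
)

```text
time: 2.87
tool_pos: [0.515, 0.1756, 0.1233]
tcp_rot: [0.205, -3.133, 0.01]
wrist_force: [0.3, 0.4, -1.0]
width: 0.296
```

```bash
python3 d.py .510 .1735 .116 1.70
```

```text
t 2.87 pos [0.515  0.1756 0.1233] yang 1.7014 tilt [-0.002  -0.0066] F [ 0.32  0.39 -1.01] T [-0.012  0.002  0.024] w 0.296 q6 -1.41
shift [ 0.0052 -0.0014  0.0073] turn 0.0014
```

```bash
python3 - <<'E'
from h import *
from workcell import bot
print(bot.read_state()["joint_vel"].round(4))
c=bot.read_camera("scene");crop(c,215,205,80,75,8,"pics/s2.png")
st=bot.read_state();delta(st,[.51,.1735,.116],1.7);print(st["joint_vel"].round(4))
E
```

```text
[-0.0004 -0.0007  0.0044 -0.0004 -0.0008  0.0006]
t 2.92 pos [0.515  0.1756 0.1232] yang 1.7014 tilt [-0.002  -0.0067] F [-0.28 -0.35  0.72] T [ 0.03  -0.024 -0.023] w 0.298 q6 -1.41
shift [ 0.0052 -0.0014  0.0073] turn 0.0014
[ 0.0011 -0.0015 -0.0011  0.0006 -0.      0.0012]
```

View pics/s2.png

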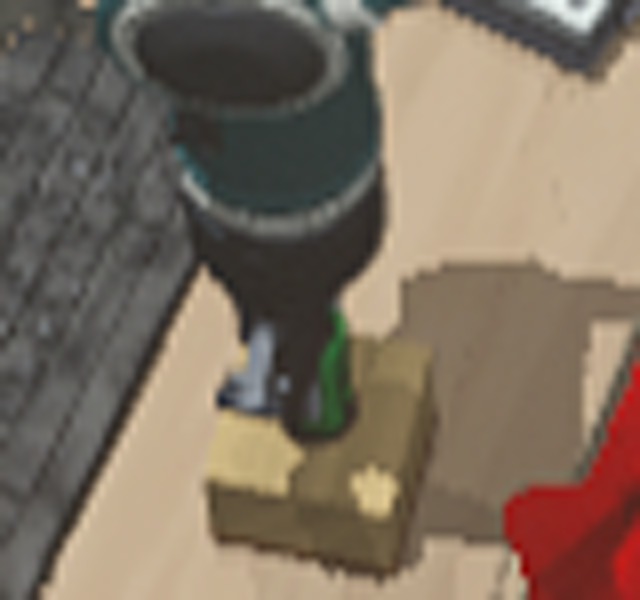

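>>> servo_tool(
  moves=[
    [0,[0,0,0],0],
    [0,[0,0,0],0],
    [0,[0,0,0],0],
    [0,[0.003,0,0.004],0],
    [0,[0.002,0,0.003],0],
    [0,[0,0,0],0],
    [0,[0,0,0],0],
    [0,[0,0,0],0],
  ],
)

```text
time: 3.58
tool_pos: [0.5083, 0.1744, 0.1144]
tcp_rot: [0.204, -3.13, 0.011]
wrist_force: [0.1, -0.7, -0.3]
width: 0.999
```

```bash
python3 d.py .510 .1735 .116 1.70
```

```text
t 3.58 pos [0.5083 0.1744 0.1144] yang 1.7013 tilt [-0.0043 -0.0073] F [ 0.13 -0.71 -0.3 ] T [-0.018  0.003 -0.016] w 0.999 q6 -1.41
shift [-0.0015 -0.0011 -0.0016] turn 0.0013
```

>>> servo_tool(
  moves=[
    [0,[-0.0013,0,-0.0015],0],
    [0,[0,0,0],0],
    [0,[0,0,0],0],
    [255,[0,0,0],0],
    [255,[0,0,0],0],
    [255,[0,0,0],0],
    [255,[0,0,0],0],
    [255,[0,0,0],0],
  ],
  newtons=80,
)

```text
time: 4.25
tool_pos: [0.5104, 0.1748, 0.1166]
tcp_rot: [0.204, -3.131, 0.011]
wrist_force: [-0.2, 0.2, 14.0]
width: 0.3
```

```bash
python3 d.py .510 .1735 .116 1.70
```

```text
t 4.25 pos [0.5104 0.1748 0.1166] yang 1.7012 tilt [-0.0032 -0.007 ] F [-0.16  0.21 14.04] T [0.392 0.188 0.001] w 0.300 q6 -1.41
shift [ 0.0005 -0.0012  0.0006] turn 0.0012
```

>>> servo_tool(
  moves=[
    [255,[0,0,-0.015],0],
    [255,[0,0,-0.02],0],
    [255,[0,0,-0.02],0],
    [255,[0,0,-0.02],0],
    [255,[0,0,-0.02],0],
    [255,[0,0,-0.01],0],
    [255,[0,0,0],0],
    [255,[0,0,0],0],
  ],
)

```text
time: 4.92
tool_pos: [0.5079, 0.1747, 0.2221]
tcp_rot: [0.204, -3.123, 0.013]
wrist_force: [-0.5, -0.1, -1.5]
width: 0.295
```

```bash
python3 d.py .5158 -.0897 .24 1.48;python3 - <<'E'
from h import *
from workcell import bot
c=bot.read_camera("scene");crop(c,215,185,80,75,8,"pics/s3.png")
E
```

```text
t 4.92 pos [0.5079 0.1747 0.2221] yang 1.7012 tilt [-0.011  -0.0092] F [-0.47 -0.13 -1.54] T [ 0.014 -0.079  0.001] w 0.295 q6 -1.41
shift [ 0.0268 -0.2633 -0.0155] turn 0.2212
```

View pics/s3.png

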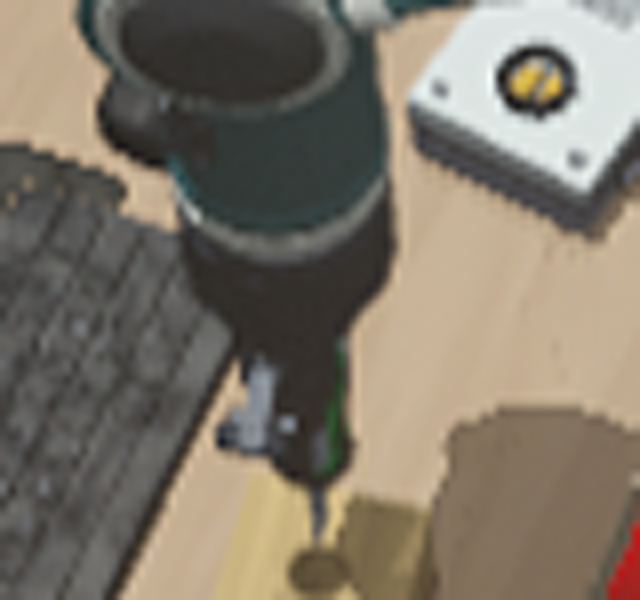

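>>> servo_tool(
  moves=[
    [255,[0.003,-0.025,0],0.03],
    [255,[0.003,-0.035,0],0.03],
    [255,[0.003,-0.035,0],0.03],
    [255,[0.003,-0.035,0],0.03],
    [255,[0.003,-0.035,0],0.03],
    [255,[0.003,-0.035,0],0.03],
    [255,[0,-0.02,0],0.02],
    [255,[0,0,0],0],
  ],
)

```text
time: 5.63
tool_pos: [0.492, -0.0524, 0.2103]
tcp_rot: [-0.112, -3.11, 0.015]
wrist_force: [0.3, -0.2, -1.5]
width: 0.295
```

```bash
python3 d.py .5158 -.0897 .22 1.48
```

```text
t 5.63 pos [ 0.492  -0.0524  0.2103] yang 1.4988 tilt [-0.0298 -0.0089] F [ 0.27 -0.17 -1.48] T [ 0.03  -0.011  0.019] w 0.295 q6 -1.64
shift [-0.0262 -0.0356 -0.0101] turn 0.0188
```

>>> servo_tool(
  moves=[
    [255,[-0.013,-0.018,-0.005],0.01],
    [255,[-0.012,-0.015,-0.005],0.01],
    [255,[0,0,0],0],
    [255,[0,0,0],0],
    [255,[0,0,0],0],
    [255,[0,0,0],0],
    [255,[0,0,0],0],
    [255,[0,0,0],0],
  ],
)

```text
time: 6.3
tool_pos: [0.5083, -0.0843, 0.2095]
tcp_rot: [-0.144, -3.091, 0.007]
wrist_force: [-0.5, -0.3, -1.1]
width: 0.292
```

```bash
python3 d.py .5158 -.0897 .22 1.48
```

```text
t 6.30 pos [ 0.5083 -0.0843  0.2095] yang 1.4780 tilt [-0.0477 -0.002 ] F [-0.49 -0.29 -1.1 ] T [-0.013 -0.078  0.005] w 0.292 q6 -1.68
shift [-0.0075 -0.0048 -0.0109] turn -0.002
```

```bash
python3 - <<'E'
from workcell import bot
s=bot.read_state();q=s["q"];print(q.round(4),q[1]+q[2]+q[4],s["joint_vel"].round(4),s["joint_torque"].round(2))
E
```

```text
[-0.2053  0.0257  1.9645 -0.0125  1.1978 -1.6783] 3.187953064790558 [ 0.0142 -0.0019  0.0127  0.0042  0.0006  0.0027] [ -0.17 -36.72 -35.41  -0.07   0.25  -0.  ]
```

>>> servo_tool(
  moves=[
    [255,[0,0,0],0],
    [255,[0,0,0],0],
    [255,[0,0,-0.003],0],
    [255,[0,0,-0.003],0],
    [255,[0,0,-0.003],0],
    [255,[0,0,-0.003],0],
    [255,[0,0,0],0],
    [255,[0,0,0],0],
  ],
)

```text
time: 6.97
tool_pos: [0.5087, -0.0825, 0.2235]
tcp_rot: [-0.14, -3.092, 0.006]
wrist_force: [0.1, 0.1, -0.7]
width: 0.293
```

```bash
python3 d.py .5158 -.0897 .22 1.48; python3 - <<'E'
from workcell import bot
s=bot.read_state();q=s["q"];print(q.round(4),q[1]+q[2]+q[4],s["joint_vel"].round(4),s["joint_torque"].round(2))
E
```

```text
t 6.97 pos [ 0.5087 -0.0825  0.2235] yang 1.4805 tilt [-0.0464 -0.0021] F [ 0.13  0.06 -0.68] T [-0.009  0.063  0.031] w 0.293 q6 -1.68
shift [-0.0079 -0.0065  0.0032] turn 0.0005
[-0.202   0.0134  1.9499 -0.012   1.2233 -1.6781] 3.1866574656552205 [ 0.0008 -0.0078 -0.01   -0.0015  0.0033  0.0001] [ 3.000e-02 -3.674e+01 -3.601e+01 -6.000e-02  2.500e-01  0.000e+00]
```

>>> servo_tool(
  moves=[
    [255,[0.02,0,0],0],
    [255,[0,0,0],0],
    [255,[0,0,0],0],
    [255,[0,0,0],0],
    [255,[0,0,0],0],
    [255,[0,0,0],0],
    [255,[0,0,0],0],
    [255,[0,0,0],0],
  ],
)

```text
time: 7.63
tool_pos: [0.4901, -0.0812, 0.225]
tcp_rot: [-0.141, -3.094, 0.007]
wrist_force: [-0.3, -1.2, -1.4]
width: 0.296
```

```bash
python3 d.py .5158 -.0897 .22 1.48
```

```text
t 7.63 pos [ 0.4901 -0.0812  0.225 ] yang 1.4800 tilt [-0.0442 -0.0024] F [-0.27 -1.16 -1.35] T [ 0.023 -0.025  0.007] w 0.296 q6 -1.68
shift [-0.0266 -0.0061  0.0039] turn -0.0
```

>>> servo_tool(
  moves=[
    [255,[0.03,0,0],0],
    [255,[0.03,0,0],0],
    [255,[0,0,0],0],
    [255,[0,0,0],0],
    [255,[0,0,0],0],
    [255,[0,0,0],0],
    [255,[0,0,0],0],
    [255,[0,0,0],0],
  ],
)

```text
time: 8.3
tool_pos: [0.432, -0.0761, 0.2271]
tcp_rot: [-0.14, -3.095, 0.007]
wrist_force: [0.0, 1.3, -0.9]
width: 0.295
```

```bash
python3 d.py .5158 -.0897 .22 1.48
```

```text
t 8.30 pos [ 0.432  -0.0761  0.2271] yang 1.4804 tilt [-0.0435 -0.0025] F [ 0.02  1.32 -0.94] T [-0.013 -0.04   0.005] w 0.295 q6 -1.70
shift [-0.0849 -0.006   0.0035] turn 0.0004
```

>>> servo_tool(
  moves=[
    [255,[-0.012,-0.001,0],0],
    [255,[-0.012,-0.001,0],0],
    [255,[-0.012,-0.001,0],0],
    [255,[-0.012,-0.001,0],0],
    [255,[-0.012,-0.001,0],0],
    [255,[-0.012,0,0],0],
    [255,[0,0,0],0],
    [255,[0,0,0],0],
  ],
)

```text
time: 8.97
tool_pos: [0.5121, -0.0888, 0.223]
tcp_rot: [-0.139, -3.095, 0.007]
wrist_force: [-0.5, -0.2, -1.1]
width: 0.296
```

```bash
python3 d.py .5158 -.0897 .22 1.48
```

```text
t 8.97 pos [ 0.5121 -0.0888  0.223 ] yang 1.4810 tilt [-0.0432 -0.0025] F [-0.53 -0.15 -1.08] T [-0.012  0.038  0.031] w 0.296 q6 -1.69
shift [-0.0039 -0.0005  0.0029] turn 0.001
```

```bash
python3 - <<'E'
from h import *
from workcell import bot
c=bot.read_camera("scene");np.savez("s4.npz",**c)
st=bot.read_state();M=Rot.from_rotvec(st["tcp_rot"]).as_matrix();print(M.round(3))
tip=st["tool_pos"]+.1166*M[:,2];print(tip,proj(c,tip),proj(c,[.516,-.0897,.06]))
crop(c,245,140,66,60,12,"pics/s4.png")
c=bot.read_camera("top");crop(c,275,165,80,70,9,"pics/t4.png")
E
```

```text
[[-0.995  0.09  -0.043]
 [ 0.09   0.996 -0.003]
 [ 0.042 -0.006 -0.999]]
[ 0.50712255 -0.08913802  0.10653225] [[284.07218208 187.81243795]] [[281.66798907 194.30078562]]
```

View pics/s4.png

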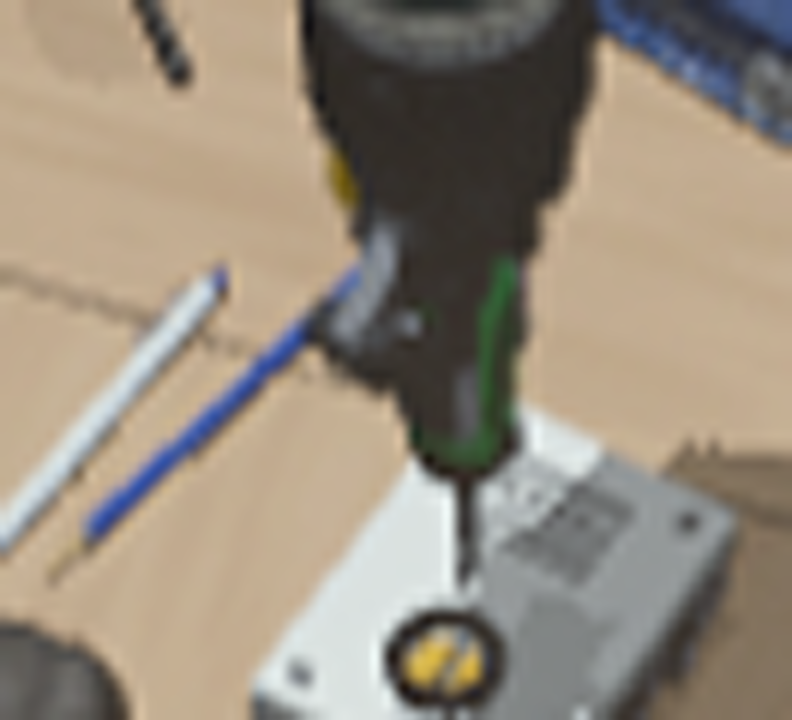

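View pics/t4.png

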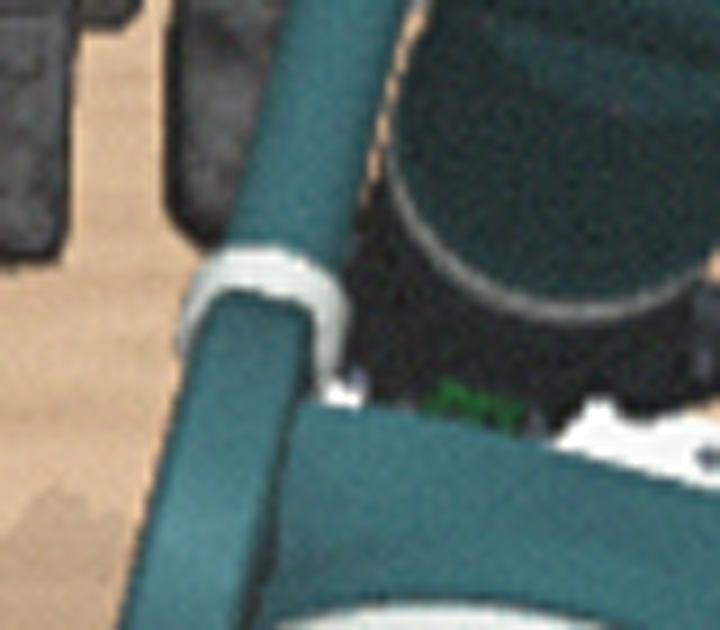

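```bash
python3 - <<'E'
from h import *
c=np.load("s4.npz")
crop(c,270,175,28,30,24,"pics/s4b.png")
for z in(.104,.1065,.109): print(z,onz(c,(283.2,188.5),z).round(4))
print(onz(c,(281.6,194.3),.06).round(4))
E
```

```text
0.104 [ 0.5095 -0.087   0.104 ]
0.1065 [ 0.5089 -0.0854  0.1065]
0.109 [ 0.5083 -0.0838  0.109 ]
[ 0.5162 -0.0896  0.06  ]
```

View pics/s4b.png

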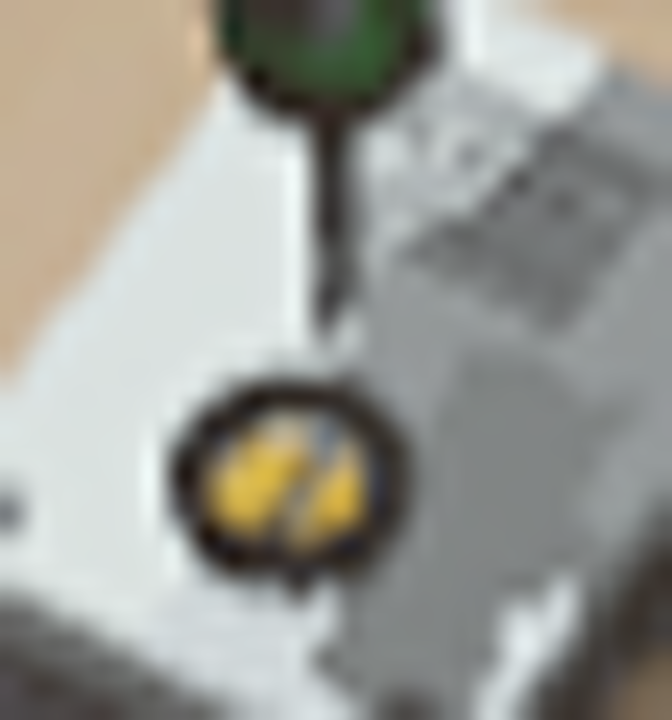

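```bash
python3 d.py .5208 -.0894 .1870 1.48
```

```text
t 9.07 pos [ 0.5115 -0.0888  0.2231] yang 1.4808 tilt [-0.0429 -0.0025] F [ 0.82 -0.07 -0.78] T [ 0.011 -0.015 -0.021] w 0.295 q6 -1.69
shift [-0.0108  0.0004  0.0357] turn 0.0008
```

>>> servo_tool(
  moves=[
    [255,[-0.003,0,0],0],
    [255,[-0.003,0,0.006],0],
    [255,[-0.003,0,0.006],0],
    [255,[-0.001,0,0.006],0],
    [255,[0,0,0.006],0],
    [255,[0,0,0.006],0],
    [255,[0,0,0],0],
    [255,[0,0,0],0],
  ],
)

```text
time: 9.73
tool_pos: [0.5183, -0.0894, 0.1885]
tcp_rot: [-0.14, -3.093, 0.006]
wrist_force: [-0.1, 0.4, -0.8]
width: 0.298
```

```bash
python3 d.py .5208 -.0894 .1870 1.48; cat > look.py <<'E'
import sys
from h import *
from workcell import bot
c=bot.read_camera("scene");st=bot.read_state();M=Rot.from_rotvec(st["tcp_rot"]).as_matrix()
tip=st["tool_pos"]+.1166*M[:,2];print("tip",tip.round(4),proj(c,tip).round(2))
crop(c,266,172,32,32,22,f"pics/{sys.argv[1]}.png")
E
python3 look.py s5
```

```text
t 9.73 pos [ 0.5183 -0.0894  0.1885] yang 1.4807 tilt [-0.0454 -0.002 ] F [-0.13  0.44 -0.81] T [ 0.    -0.084 -0.043] w 0.298 q6 -1.69
shift [-0.0025  0.0002  0.0014] turn 0.0007
tip [ 0.5128 -0.0895  0.0719] [[282.52 192.76]]
```

View pics/s5.png

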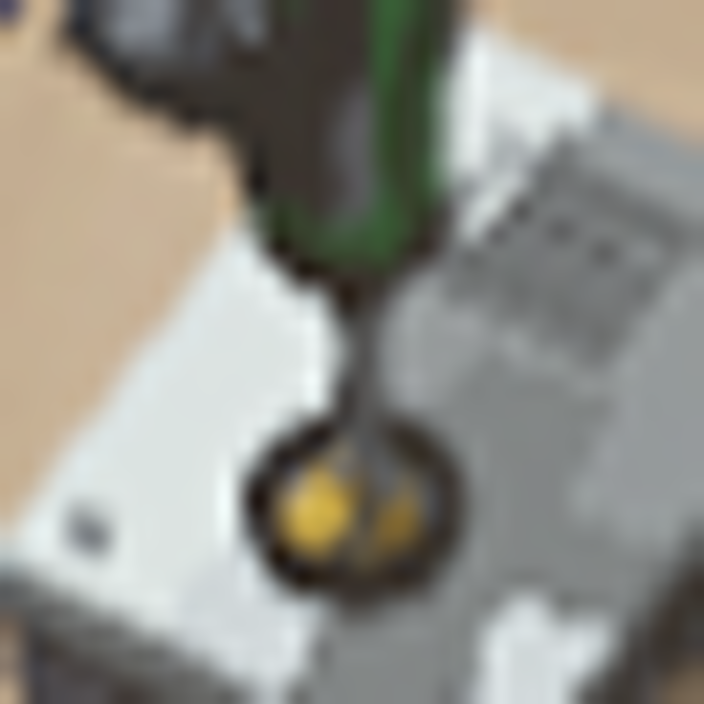

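>>> servo_tool(
  moves=[
    [255,[-0.002,0,0],0],
    [255,[-0.001,0,0.003],0],
    [255,[-0.001,0,0.003],0],
    [255,[0,0,0.003],0],
    [255,[0,0,0.003],0],
    [255,[0,0,0.003],0],
    [255,[0,0,0],0],
    [255,[0,0,0],0],
  ],
)

```text
time: 10.45
tool_pos: [0.5226, -0.0899, 0.1727]
tcp_rot: [-0.14, -3.095, 0.007]
wrist_force: [0.2, -0.1, -0.9]
width: 0.293
```

```bash
python3 d.py .5216 -.0894 .1666 1.48; python3 look.py s6
```

```text
t 10.45 pos [ 0.5226 -0.0899  0.1727] yang 1.4808 tilt [-0.0438 -0.0024] F [ 0.16 -0.1  -0.9 ] T [ 0.017 -0.039  0.071] w 0.293 q6 -1.69
shift [0.0008 0.0005 0.0061] turn 0.0008
tip [ 0.5173 -0.0902  0.0562] [[281.36 194.68]]
```

View pics/s6.png

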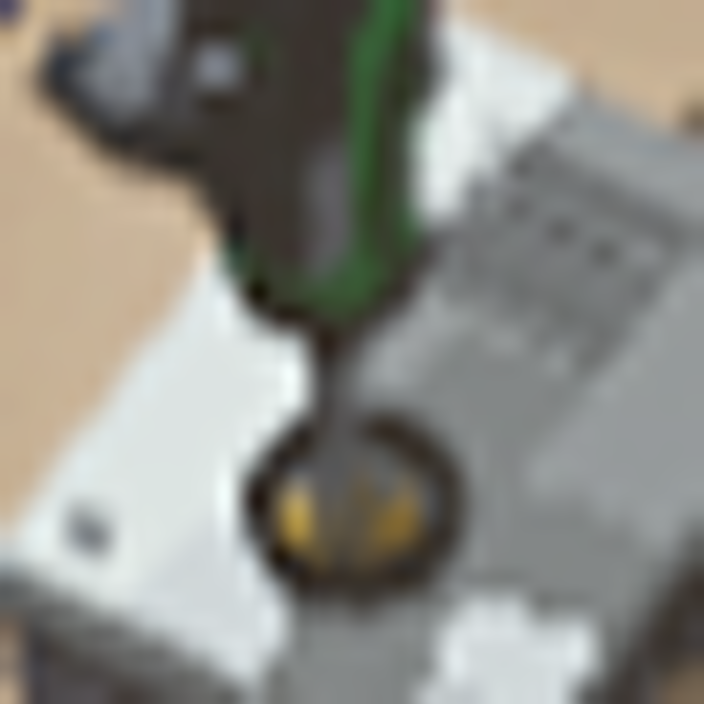

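>>> servo_tool(
  moves=[
    [255,[0.001,0.0003,0],0],
    [255,[0,0,0.002],0],
    [255,[0,0,0.002],0],
    [255,[0,0,0.002],0],
    [255,[0,0,0.001],0],
    [255,[0,0,0],0],
    [255,[0,0,0],0],
    [255,[0,0,0],0],
  ],
)

```text
time: 11.17
tool_pos: [0.5212, -0.0895, 0.1653]
tcp_rot: [-0.14, -3.095, 0.007]
wrist_force: [0.8, -0.4, -1.6]
width: 0.295
```

```bash
python3 d.py .5213 -.0894 .1656 1.48; python3 look.py s7
```

```text
t 11.17 pos [ 0.5212 -0.0895  0.1653] yang 1.4808 tilt [-0.0434 -0.0025] F [ 0.79 -0.36 -1.61] T [-0.005 -0.024 -0.022] w 0.295 q6 -1.68
shift [-0.0001  0.0001 -0.0003] turn 0.0008
tip [ 0.5162 -0.0898  0.0489] [[281.61 195.97]]
```

View pics/s7.png

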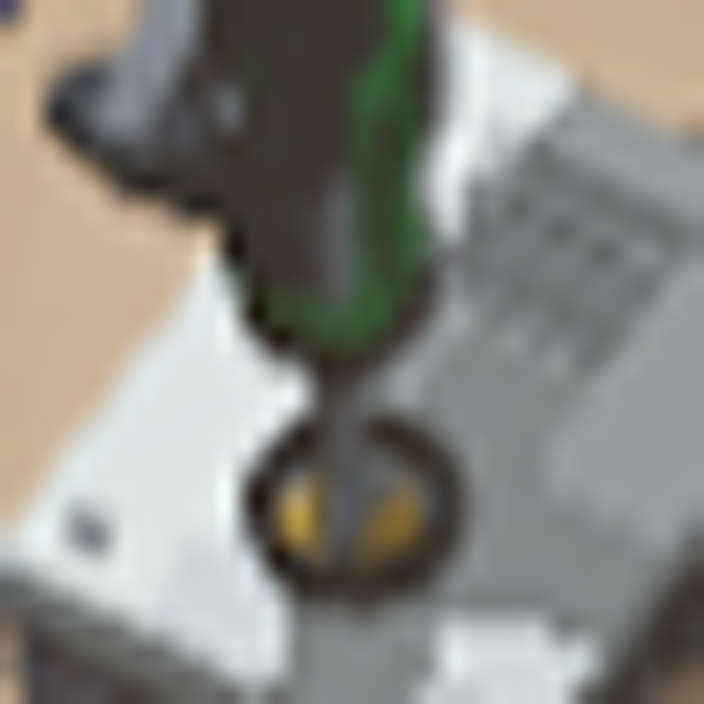

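>>> servo_tool(
  moves=[
    [255,[0,0,0.001],0],
    [255,[0,0,0.001],0],
    [255,[0,0,0],0],
    [255,[0,0,0],0],
    [255,[0,0,0],0],
    [255,[0,0,0],0],
    [255,[0,0,0],0],
    [255,[0,0,0],0],
  ],
)

```text
time: 11.88
tool_pos: [0.5214, -0.0896, 0.1635]
tcp_rot: [-0.14, -3.096, 0.007]
wrist_force: [-0.1, -1.2, -0.7]
width: 0.293
```

```bash
cat > f.py <<'E'
from h import *
from workcell import bot
st=bot.read_state();delta(st,st["tool_pos"],1.48);M=Rot.from_rotvec(st["tcp_rot"]).as_matrix()
print("tip",(st["tool_pos"]+.1166*M[:,2]).round(4),"vel",np.abs(st["joint_vel"]).max().round(4))
E
python3 f.py
```

```text
t 11.88 pos [ 0.5214 -0.0896  0.1635] yang 1.4808 tilt [-0.0427 -0.0027] F [-0.08 -1.24 -0.73] T [-0.018 -0.01  -0.017] w 0.293 q6 -1.68
shift [0. 0. 0.] turn 0.0008
tip [ 0.5164 -0.0899  0.047 ] vel 0.0021
```

>>> servo_tool(
  moves=[
    [255,[0,0,0.001],0],
    [255,[0,0,0],0],
    [255,[0,0,0.001],0],
    [255,[0,0,0],0],
    [255,[0,0,0],0],
    [255,[0,0,0],0],
    [255,[0,0,0],0],
    [255,[0,0,0],0],
  ],
)

```text
time: 12.55
tool_pos: [0.5213, -0.0896, 0.1613]
tcp_rot: [-0.14, -3.096, 0.007]
wrist_force: [-0.4, -0.1, -0.2]
width: 0.295
```

```bash
python3 f.py
```

```text
t 12.55 pos [ 0.5213 -0.0896  0.1613] yang 1.4808 tilt [-0.0427 -0.0026] F [-0.41 -0.12 -0.21] T [ 0.01  -0.014  0.039] w 0.295 q6 -1.68
shift [0. 0. 0.] turn 0.0008
tip [ 0.5163 -0.0899  0.0448] vel 0.0018
```

>>> servo_tool(
  moves=[
    [255,[0,0,0.001],0],
    [255,[0,0,0],0],
    [255,[0,0,0.001],0],
    [255,[0,0,0],0],
    [255,[0,0,0],0],
    [255,[0,0,0],0],
    [255,[0,0,0],0],
    [255,[0,0,0],0],
  ],
)

```text
time: 13.22
tool_pos: [0.5215, -0.0896, 0.1604]
tcp_rot: [-0.14, -3.097, 0.007]
wrist_force: [-0.1, -0.1, 2.2]
width: 0.295
```

```bash
python3 f.py
```

```text
t 13.22 pos [ 0.5215 -0.0896  0.1604] yang 1.4807 tilt [-0.042  -0.0028] F [-0.15 -0.11  2.2 ] T [ 0.02   0.108 -0.02 ] w 0.295 q6 -1.68
shift [0. 0. 0.] turn 0.0007
tip [ 0.5166 -0.09    0.0439] vel 0.0009
```

>>> servo_tool(
  moves=[
    [255,[0,0,0.001],0],
    [255,[0,0,0],0],
    [255,[0,0,0],0],
    [255,[0,0,0],0],
    [255,[0,0,0],0.03],
    [255,[0,0,0],0.03],
    [255,[0,0,0],0.03],
    [255,[0,0,0],0],
  ],
)

```text
time: 13.88
tool_pos: [0.5214, -0.0894, 0.16]
tcp_rot: [-0.285, -3.087, 0.01]
wrist_force: [-0.2, -0.0, 2.1]
width: 0.294
```

```bash
python3 f.py
```

```text
t 13.88 pos [ 0.5214 -0.0894  0.16  ] yang 1.3869 tilt [-0.0423 -0.0024] F [-0.21 -0.04  2.06] T [ 0.077  0.291 -0.019] w 0.294 q6 -1.59
shift [0. 0. 0.] turn -0.0931
tip [ 0.5164 -0.0897  0.0435] vel 0.0282
```

>>> servo_tool(
  moves=[
    [255,[0,0,0.0007],0],
    [255,[0,0,0],0],
    [255,[0,0,0.0005],0],
    [255,[0,0,0],0.04],
    [255,[0,0,0],0.04],
    [255,[0,0,0],0.04],
    [255,[0,0,0],0],
    [255,[0,0,0],0],
  ],
)

```text
time: 14.55
tool_pos: [0.5209, -0.0891, 0.1597]
tcp_rot: [-0.469, -3.063, 0.013]
wrist_force: [-0.8, 0.9, 3.3]
width: 0.296
```

```bash
python3 f.py
```

```text
t 14.55 pos [ 0.5209 -0.0891  0.1597] yang 1.2670 tilt [-0.0434 -0.0017] F [-0.77  0.9   3.25] T [ 0.075  0.355 -0.035] w 0.296 q6 -1.47
shift [0. 0. 0.] turn -0.213
tip [ 0.5158 -0.0893  0.0433] vel 0.0042
```

>>> servo_tool(
  moves=[
    [255,[0,0,0.001],0],
    [255,[0,0,0.0005],0.04],
    [255,[0,0,0.0003],0.04],
    [255,[0,0,0.0003],0.04],
    [255,[0,0,0.0003],0.04],
    [255,[0,0,0],0.04],
    [255,[0,0,0],0],
    [255,[0,0,0],0],
  ],
)

```text
time: 15.22
tool_pos: [0.5212, -0.089, 0.1596]
tcp_rot: [-0.773, -3.002, 0.019]
wrist_force: [-1.4, 0.5, 4.3]
width: 0.293
```

```bash
python3 f.py; python3 look.py s8
```

```text
t 15.22 pos [ 0.5212 -0.089   0.1596] yang 1.0671 tilt [-0.043  -0.0013] F [-1.44  0.53  4.29] T [0.185 0.412 0.021] w 0.293 q6 -1.27
shift [0. 0. 0.] turn -0.4129
tip [ 0.5161 -0.0891  0.0431] vel 0.0037
tip [ 0.5161 -0.0891  0.043 ] [[281.55 197.02]]
```

View pics/s8.png

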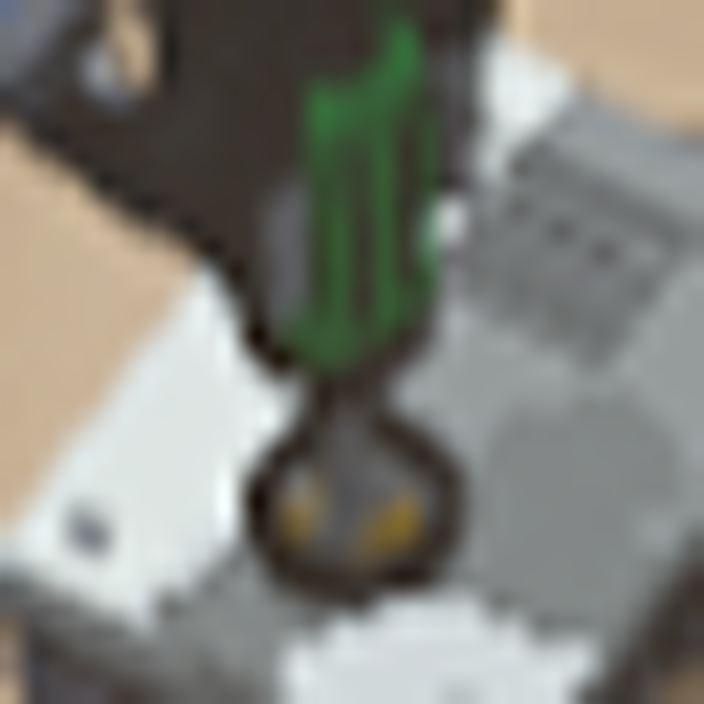

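>>> servo_tool(
  moves=[
    [255,[0,0,0.0007],0.05],
    [255,[0,0,0.0003],0.05],
    [255,[0,0,0.0003],0.05],
    [255,[0,0,0.0003],0.05],
    [255,[0,0,0.0003],0.05],
    [255,[0,0,0.0003],0.05],
    [255,[0,0,0],0],
    [255,[0,0,0],0],
  ],
)

```text
time: 15.93
tool_pos: [0.5216, -0.0888, 0.1594]
tcp_rot: [-1.221, -2.853, 0.027]
wrist_force: [-1.5, 1.8, 4.5]
width: 0.291
```

```bash
python3 f.py
```

```text
t 15.93 pos [ 0.5216 -0.0888  0.1594] yang 0.7626 tilt [-0.0422 -0.0009] F [-1.54  1.83  4.5 ] T [0.175 0.535 0.035] w 0.291 q6 -0.97
shift [0. 0. 0.] turn -0.7174
tip [ 0.5167 -0.0889  0.0429] vel 0.0062
```

>>> servo_tool(
  moves=[
    [255,[0.0005,0,0.0003],0.04],
    [255,[0,0,0.0003],0.04],
    [255,[0,0,0.0003],0.04],
    [255,[0,0,0.0003],0.04],
    [255,[0,0,0.0003],0.04],
    [255,[0,0,0],0],
    [255,[0,0,0],0],
    [255,[0,0,0],0],
  ],
)

```text
time: 16.6
tool_pos: [0.5218, -0.0886, 0.1594]
tcp_rot: [-1.502, -2.719, 0.033]
wrist_force: [-2.3, 0.4, 5.1]
width: 0.295
```

```bash
python3 f.py; sleep 0; python3 f.py | head -1
```

```text
t 16.60 pos [ 0.5218 -0.0886  0.1594] yang 0.5617 tilt [-0.041  -0.0014] F [-2.27  0.42  5.09] T [ 0.199  0.533 -0.001] w 0.295 q6 -0.77
shift [0. 0. 0.] turn -0.9183
tip [ 0.517  -0.0888  0.0429] vel 0.01
t 16.60 pos [ 0.5218 -0.0886  0.1594] yang 0.5617 tilt [-0.041  -0.0014] F [-2.27  0.42  5.09] T [ 0.199  0.533 -0.001] w 0.295 q6 -0.77
```

>>> servo_tool(
  moves=[
    [255,[0.0004,-0.0006,0.0003],0.04],
    [255,[0,0,0.0003],0.04],
    [255,[0,0,0.0003],0.04],
    [255,[0,0,0.0003],0.04],
    [255,[0,0,0],0.02],
    [255,[0,0,0],0],
    [255,[0,0,0],0],
    [255,[0,0,0],0],
  ],
)

```text
time: 17.27
tool_pos: [0.5219, -0.0886, 0.1594]
tcp_rot: [-1.746, -2.574, 0.036]
wrist_force: [-2.5, 0.1, 5.4]
width: 0.289
```

```bash
python3 f.py; python3 look.py s9;python3 f.py | head -1
```

```text
t 17.27 pos [ 0.5219 -0.0886  0.1594] yang 0.3791 tilt [-0.0389 -0.0014] F [-2.54  0.1   5.36] T [0.172 0.531 0.029] w 0.289 q6 -0.58
shift [0. 0. 0.] turn -1.1009
tip [ 0.5173 -0.0888  0.0429] vel 0.0062
tip [ 0.5173 -0.0888  0.0428] [[281.2  197.03]]
t 17.32 pos [ 0.5219 -0.0886  0.1593] yang 0.3790 tilt [-0.039  -0.0014] F [-1.57 -0.08  4.55] T [0.227 0.571 0.091] w 0.298 q6 -0.58
```

View pics/s9.png

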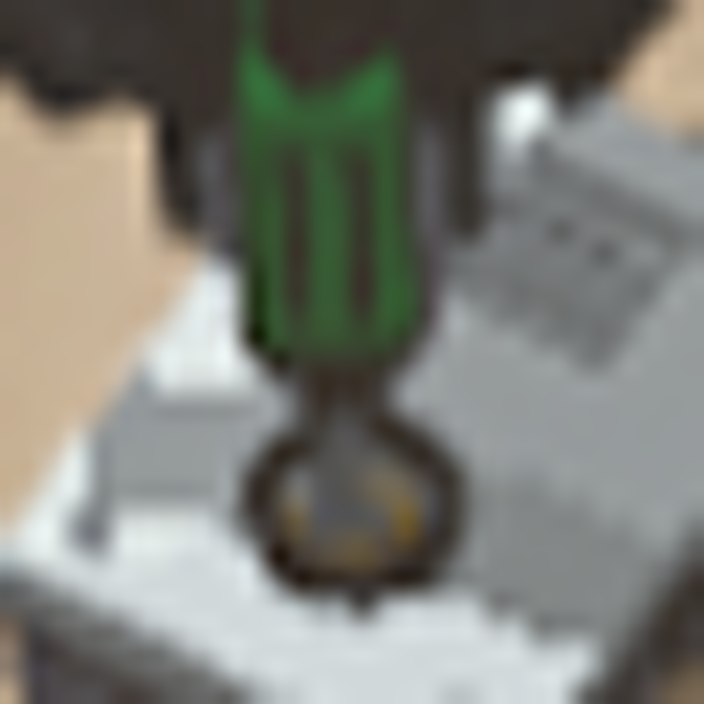

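>>> servo_tool(
  moves=[
    [255,[0,0,0.0003],0.03],
    [255,[0,0,0.0003],0.03],
    [255,[0,0,0],0.03],
    [255,[0,0,0],0],
    [255,[0,0,0],0],
    [255,[0,0,0],0],
    [255,[0,0,0],0],
    [255,[0,0,0],0],
  ],
)

```text
time: 17.98
tool_pos: [0.522, -0.0886, 0.1593]
tcp_rot: [-1.863, -2.492, 0.038]
wrist_force: [-2.0, 0.6, 5.1]
width: 0.297
```

```bash
cat > av.py <<'E'
from h import *
from workcell import bot
A=[]
for i in range(6):
    s=bot.read_state();A.append(np.r_[s["wrist_force"],s["torque"]]);bot.read_camera("top")
print("avg",np.mean(A,0).round(3),"std",np.std(A,0).round(3))
E
python3 f.py; python3 av.py
```

```text
t 17.98 pos [ 0.522  -0.0886  0.1593] yang 0.2874 tilt [-0.0387 -0.0015] F [-1.97  0.64  5.13] T [0.119 0.53  0.021] w 0.297 q6 -0.49
shift [0. 0. 0.] turn -1.1926
tip [ 0.5175 -0.0888  0.0428] vel 0.0017
avg [-2.086  0.814  4.897  0.165  0.535  0.04 ] std [0.548 0.414 0.389 0.027 0.021 0.015]
```

>>> servo_tool(
  moves=[
    [255,[0,0,0.0003],0.03],
    [255,[0,0,0],0.03],
    [255,[0,0,0],0],
    [255,[0,0,0],0],
    [255,[0,0,0],0],
    [255,[0,0,0],0],
    [255,[0,0,0],0],
    [255,[0,0,0],0],
  ],
)

```text
time: 18.95
tool_pos: [0.5221, -0.0886, 0.1592]
tcp_rot: [-1.941, -2.433, 0.039]
wrist_force: [-2.1, 0.7, 4.8]
width: 0.297
```

```bash
python3 f.py; python3 av.py
```

```text
t 18.95 pos [ 0.5221 -0.0886  0.1592] yang 0.2244 tilt [-0.0385 -0.0015] F [-2.08  0.66  4.79] T [0.143 0.538 0.03 ] w 0.297 q6 -0.43
shift [0. 0. 0.] turn -1.2556
tip [ 0.5176 -0.0888  0.0427] vel 0.0028
avg [-2.002  0.704  5.241  0.174  0.512  0.048] std [0.528 0.419 0.34  0.018 0.022 0.033]
```

>>> servo_tool(
  moves=[
    [255,[0,-0.0012,0.0003],0.03],
    [255,[0,0,0],0.03],
    [255,[0,0,0],0],
    [255,[0,0,0],0],
    [255,[0,0,0],0],
    [255,[0,0,0],0],
    [255,[0,0,0],0],
    [255,[0,0,0],0],
  ],
)

```text
time: 19.92
tool_pos: [0.5219, -0.0887, 0.1593]
tcp_rot: [-2.014, -2.376, 0.038]
wrist_force: [-0.9, 0.2, 5.0]
width: 0.297
```

```bash
python3 f.py; python3 av.py
```

```text
t 19.92 pos [ 0.5219 -0.0887  0.1593] yang 0.1643 tilt [-0.0361 -0.0011] F [-0.92  0.17  5.03] T [0.167 0.514 0.049] w 0.297 q6 -0.37
shift [0. 0. 0.] turn -1.3157
tip [ 0.5177 -0.0888  0.0428] vel 0.0029
avg [-1.749  0.661  4.77   0.156  0.497  0.039] std [0.446 0.523 0.379 0.023 0.026 0.025]
```

>>> servo_tool(
  moves=[
    [255,[0,-0.001,0.0003],0.03],
    [255,[0,0,0],0.03],
    [255,[0,0,0],0],
    [255,[0,0,0],0],
    [255,[0,0,0],0],
    [255,[0,0,0],0],
    [255,[0,0,0],0],
    [255,[0,0,0],0],
  ],
)

```text
time: 20.88
tool_pos: [0.5218, -0.0887, 0.1593]
tcp_rot: [-2.086, -2.316, 0.036]
wrist_force: [-1.9, 0.1, 4.8]
width: 0.292
```

```bash
python3 f.py; python3 av.py
```

```text
t 20.88 pos [ 0.5218 -0.0887  0.1593] yang 0.1043 tilt [-0.0339 -0.0009] F [-1.9   0.11  4.84] T [0.165 0.532 0.031] w 0.292 q6 -0.31
shift [0. 0. 0.] turn -1.3757
tip [ 0.5178 -0.0888  0.0428] vel 0.0032
avg [-1.697  0.692  4.703  0.167  0.501  0.042] std [0.359 0.624 0.56  0.023 0.02  0.028]
```

>>> servo_tool(
  moves=[
    [255,[0,-0.001,0.0003],0.03],
    [255,[0,0,0],0.03],
    [255,[0,0,0],0.02],
    [255,[0,0,0],0],
    [255,[0,0,0],0],
    [255,[0,0,0],0],
    [255,[0,0,0],0],
    [255,[0,0,0],0],
  ],
)

```text
time: 21.85
tool_pos: [0.5217, -0.0888, 0.1593]
tcp_rot: [-2.181, -2.23, 0.036]
wrist_force: [-2.1, 1.6, 5.7]
width: 0.295
```

```bash
python3 f.py; python3 av.py; python3 look.py s10
```

```text
t 21.85 pos [ 0.5217 -0.0888  0.1593] yang 0.0225 tilt [-0.0317 -0.0009] F [-2.06  1.61  5.72] T [0.181 0.519 0.105] w 0.295 q6 -0.23
shift [0. 0. 0.] turn -1.4575
tip [ 0.518  -0.0889  0.0428] vel 0.0059
avg [-2.005  0.751  5.232  0.174  0.507  0.109] std [0.45  0.444 0.561 0.028 0.031 0.015]
tip [ 0.518  -0.0889  0.0428] [[281.04 196.95]]
```

View pics/s10.png

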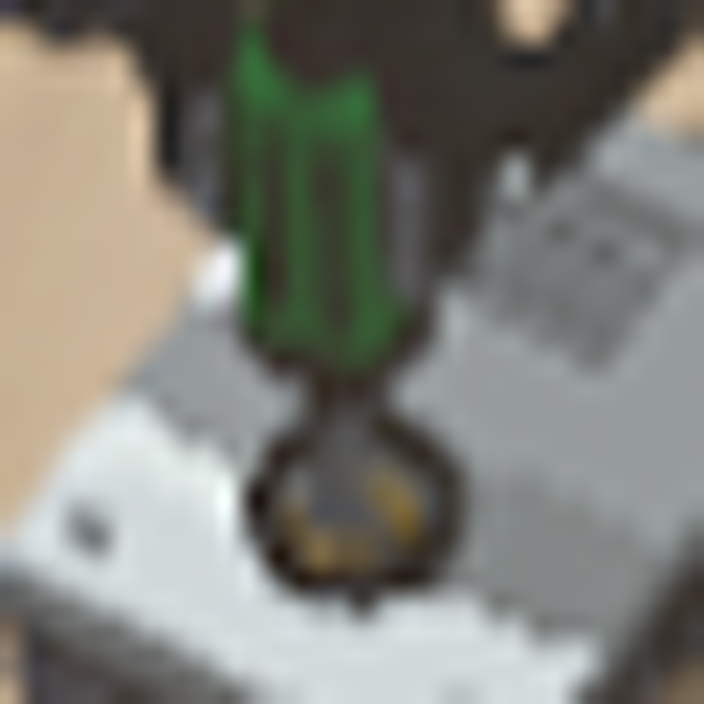

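>>> servo_tool(
  moves=[
    [255,[0,0,0.0002],0.015],
    [255,[0,0,0],0],
    [255,[0,0,0],0],
    [255,[0,0,0],0],
    [255,[0,0,0],0],
    [255,[0,0,0],0],
    [255,[0,0,0],0],
    [255,[0,0,0],0],
  ],
)

```text
time: 22.87
tool_pos: [0.5217, -0.0888, 0.1593]
tcp_rot: [-2.202, -2.21, 0.036]
wrist_force: [-1.7, 0.5, 4.6]
width: 0.297
```

```bash
python3 f.py; python3 av.py
```

```text
t 22.87 pos [ 0.5217 -0.0888  0.1593] yang 0.0034 tilt [-0.0317 -0.001 ] F [-1.71  0.5   4.61] T [0.169 0.519 0.129] w 0.297 q6 -0.21
shift [0. 0. 0.] turn -1.4766
tip [ 0.518  -0.0889  0.0427] vel 0.0015
avg [-2.258  0.607  4.72   0.184  0.485  0.11 ] std [0.557 0.399 0.357 0.014 0.035 0.028]
```

>>> servo_tool(
  moves=[
    [255,[0,-0.003,0],0],
    [255,[0,0,0],0],
    [255,[0,0,0],0],
    [255,[0,0,0],0],
    [255,[0,0,0],0],
    [255,[0,0,0],0],
    [255,[0,0,0],0],
    [255,[0,0,0],0],
  ],
)

```text
time: 23.83
tool_pos: [0.5208, -0.0888, 0.1597]
tcp_rot: [-2.206, -2.212, 0.03]
wrist_force: [-0.3, 0.7, 2.7]
width: 0.296
```

```bash
python3 f.py; python3 av.py
```

```text
t 23.83 pos [ 0.5208 -0.0888  0.1597] yang 0.0031 tilt [-0.0257 -0.0011] F [-0.33  0.68  2.66] T [0.237 0.055 0.096] w 0.296 q6 -0.21
shift [0. 0. 0.] turn -1.4769
tip [ 0.5178 -0.0889  0.0431] vel 0.002
avg [-0.393  1.104  3.525  0.228  0.073  0.123] std [0.234 0.259 0.625 0.028 0.031 0.015]
```

>>> servo_tool(
  moves=[
    [255,[0,-0.003,0.0007],0],
    [255,[0,0,0.0003],0],
    [255,[0,0,0.0003],0],
    [255,[0,0,0],0],
    [255,[0,0,0],0],
    [255,[0,0,0],0],
    [255,[0,0,0],0],
    [255,[0,0,0],0],
  ],
)

```text
time: 24.8
tool_pos: [0.5199, -0.0888, 0.1596]
tcp_rot: [-2.209, -2.215, 0.023]
wrist_force: [1.0, 0.8, 4.0]
width: 0.292
```

```bash
python3 f.py; python3 av.py; python3 look.py s11
```

```text
t 24.80 pos [ 0.5199 -0.0888  0.1596] yang 0.0028 tilt [-0.0195 -0.0013] F [1.01 0.81 3.97] T [ 0.268 -0.242  0.099] w 0.292 q6 -0.21
shift [0. 0. 0.] turn -1.4772
tip [ 0.5176 -0.0889  0.0431] vel 0.002
avg [ 1.258  0.874  3.339  0.293 -0.253  0.107] std [0.569 0.687 0.471 0.026 0.013 0.022]
tip [ 0.5176 -0.0889  0.0431] [[281.13 196.93]]
```

View pics/s11.png

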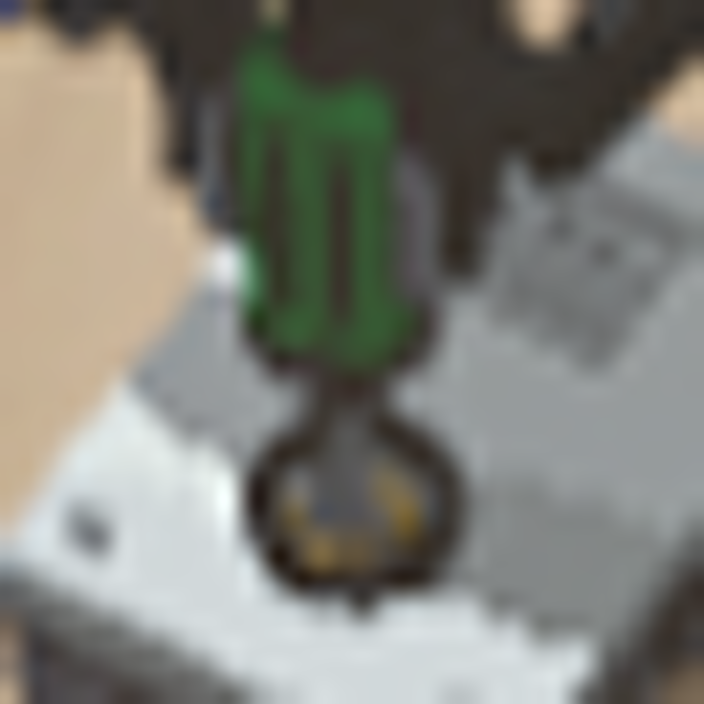

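>>> servo_tool(
  moves=[
    [255,[0,0,0],-0.05],
    [255,[0,0,0],-0.05],
    [255,[0,0,0],-0.02],
    [255,[0,0,-0.002],0],
    [255,[0,0,-0.004],0],
    [255,[0,0,-0.006],0],
    [255,[0,0,-0.008],0],
    [255,[0,0,-0.01],0],
  ],
)

```text
time: 25.82
tool_pos: [0.5147, -0.0888, 0.1854]
tcp_rot: [-2.063, -2.335, 0.036]
wrist_force: [0.3, -0.1, -0.5]
width: 0.292
```

```bash
python3 f.py
```

```text
t 25.82 pos [ 0.5147 -0.0888  0.1854] yang 0.1240 tilt [-0.0346 -0.0004] F [ 0.27 -0.13 -0.47] T [-0.001 -0.079 -0.019] w 0.292 q6 -0.33
shift [0. 0. 0.] turn -1.356
tip [ 0.5106 -0.0888  0.0689] vel 0.2618
```

>>> servo_tool(
  moves=[
    [255,[0,0,-0.01],0],
    [255,[0,0,-0.01],0],
    [255,[0,0,-0.008],0],
    [255,[0,0,-0.006],0],
    [255,[0,0,-0.004],0],
    [255,[0,0,0],0],
    [255,[0,0,0],0],
    [255,[0,0,0],0],
  ],
)

```text
time: 26.48
tool_pos: [0.5179, -0.0892, 0.2326]
tcp_rot: [-2.068, -2.339, 0.031]
wrist_force: [0.2, 0.0, -2.2]
width: 0.297
```

```bash
python3 f.py; python3 look.py s12;python3 d.py .5104 .1748 .222 0.13
```

```text
t 26.48 pos [ 0.5179 -0.0892  0.2326] yang 0.1231 tilt [-0.0279 -0.0021] F [ 0.18  0.01 -2.17] T [-0.008 -0.034 -0.047] w 0.297 q6 -0.33
shift [0. 0. 0.] turn -1.3569
tip [ 0.5147 -0.0895  0.116 ] vel 0.0047
tip [ 0.5145 -0.0894  0.1158] [[282.14 185.6 ]]
t 26.53 pos [ 0.5178 -0.0892  0.2323] yang 0.1231 tilt [-0.0283 -0.002 ] F [ 0.95 -0.05 -1.33] T [-0.009 -0.033 -0.007] w 0.291 q6 -0.33
shift [0.2629 0.0253 0.01  ] turn -0.0069
```

View pics/s12.png

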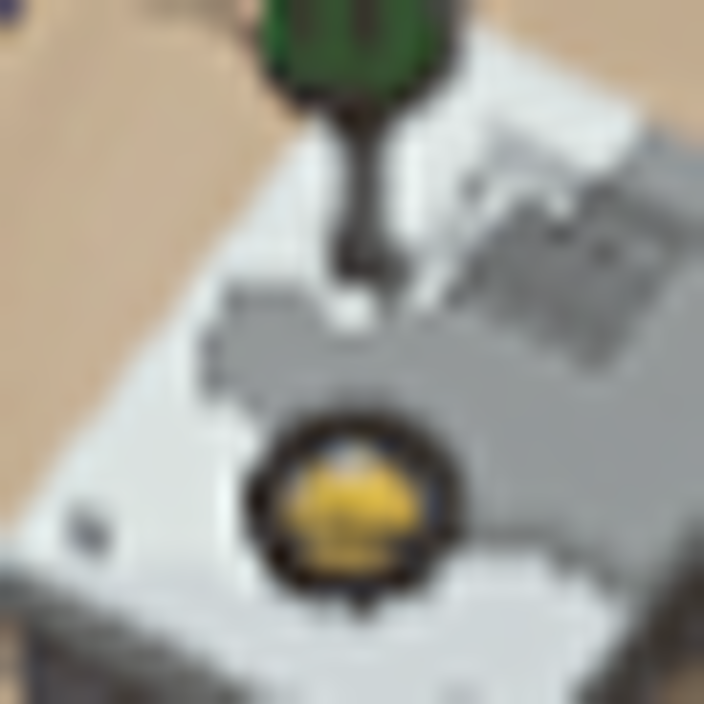

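>>> servo_tool(
  moves=[
    [255,[0.015,0.0025,0],0],
    [255,[0.03,0.0035,0],0],
    [255,[0.035,0.0035,0],0],
    [255,[0.035,0.0035,0],0],
    [255,[0.035,0.0035,0],0],
    [255,[0.035,0.0035,0],0],
    [255,[0.025,0.002,0],0],
    [255,[0.01,0,0],0],
  ],
)

```text
time: 27.2
tool_pos: [0.5106, 0.1368, 0.2262]
tcp_rot: [-2.075, -2.326, 0.042]
wrist_force: [0.3, -0.7, -0.6]
width: 0.297
```

```bash
python3 f.py;python3 d.py .5104 .1748 .222 0.13
```

```text
t 27.20 pos [0.5106 0.1368 0.2262] yang 0.1140 tilt [-0.0362 -0.0037] F [ 0.25 -0.7  -0.63] T [ 0.03  -0.03   0.055] w 0.297 q6 0.10
shift [0. 0. 0.] turn -1.366
tip [0.5064 0.1364 0.1097] vel 0.2355
t 27.20 pos [0.5106 0.1368 0.2262] yang 0.1140 tilt [-0.0362 -0.0037] F [ 0.25 -0.7  -0.63] T [ 0.03  -0.03   0.055] w 0.297 q6 0.10
shift [0.0377 0.0043 0.0041] turn -0.016
```

>>> servo_tool(
  moves=[
    [255,[0.012,0.003,0],0],
    [255,[0.01,0.003,0],0],
    [255,[0.005,0.001,0],0],
    [255,[0,0,0],0],
    [255,[0,0,0],0],
    [255,[0,0,0],0],
    [255,[0,0,0],0],
    [255,[0,0,0],0],
  ],
)

```text
time: 27.87
tool_pos: [0.513, 0.1644, 0.2229]
tcp_rot: [-2.071, -2.327, 0.052]
wrist_force: [0.4, -0.1, -0.3]
width: 0.296
```

```bash
python3 f.py;python3 d.py .5142 .1744 .21 0.12
```

```text
t 27.87 pos [0.513  0.1644 0.2229] yang 0.1160 tilt [-0.0418 -0.0078] F [ 0.44 -0.09 -0.3 ] T [-0.006 -0.094 -0.049] w 0.296 q6 0.14
shift [0. 0. 0.] turn -1.364
tip [0.5081 0.1635 0.1064] vel 0.015
t 27.87 pos [0.513  0.1644 0.2229] yang 0.1160 tilt [-0.0418 -0.0078] F [ 0.44 -0.09 -0.3 ] T [-0.006 -0.094 -0.049] w 0.296 q6 0.14
shift [0.0098 0.0029 0.0127] turn -0.004
```

>>> servo_tool(
  moves=[
    [255,[0.004,0.001,0],0],
    [255,[0.004,0.001,0.003],0],
    [255,[0.002,0.001,0.005],0],
    [255,[0,0,0.005],0],
    [255,[0,0,0.005],0],
    [255,[0,0,0],0],
    [255,[0,0,0],0],
    [255,[0,0,0],0],
  ],
)

```text
time: 28.53
tool_pos: [0.5139, 0.174, 0.2021]
tcp_rot: [-2.074, -2.324, 0.054]
wrist_force: [-0.0, 0.5, -0.2]
width: 0.295
```

```bash
python3 f.py; python3 - <<'E'
from h import *
from workcell import bot
c=bot.read_camera("scene");crop(c,230,215,50,50,14,"pics/s13.png")
st=bot.read_state();M=Rot.from_rotvec(st["tcp_rot"]).as_matrix()
for p in (st["tool_pos"]+.1166*M[:,2],[.51,.1737,.065]): print((proj(c,p)-[230,215])*14+6.5)
E
```

```text
t 28.53 pos [0.5139 0.174  0.2021] yang 0.1138 tilt [-0.0429 -0.0083] F [-0.03  0.46 -0.16] T [-0.01  -0.007  0.018] w 0.295 q6 0.16
shift [0. 0. 0.] turn -1.3662
tip [0.5089 0.1731 0.0856] vel 0.0018
[[352.67624402 543.09970108]]
[[351.41891677 583.23488452]]
```

View pics/s13.png

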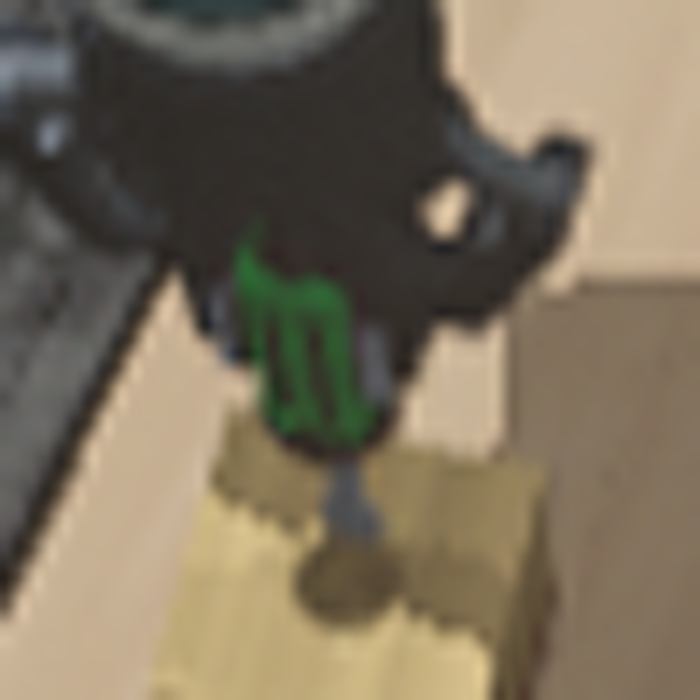

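>>> servo_tool(
  moves=[
    [255,[0,0.0007,0.004],0],
    [255,[0,0.0004,0.006],0],
    [255,[0,0.0004,0.006],0],
    [255,[0,0.0004,0.006],0],
    [255,[0,0.0003,0.006],0],
    [255,[0,0,0.004],0],
    [255,[0,0,0],0],
    [255,[0,0,0],0],
  ],
)

```text
time: 29.25
tool_pos: [0.5148, 0.1739, 0.1665]
tcp_rot: [-2.074, -2.324, 0.054]
wrist_force: [-0.1, 0.4, -0.7]
width: 0.295
```

```bash
python3 f.py
```

```text
t 29.25 pos [0.5148 0.1739 0.1665] yang 0.1136 tilt [-0.0428 -0.0083] F [-0.12  0.44 -0.67] T [-0.046 -0.015 -0.037] w 0.295 q6 0.16
shift [0. 0. 0.] turn -1.3664
tip [0.5098 0.1729 0.05  ] vel 0.0109
```

>>> servo_tool(
  moves=[
    [255,[0,0.0003,0.004],0],
    [255,[0,0.0003,0.006],0],
    [255,[0,0.0003,0.006],0],
    [255,[0,0.0003,0.006],0],
    [255,[0,0.0003,0.006],0],
    [255,[0,0,0.004],0],
    [255,[0,0,0],0],
    [255,[0,0,0],0],
  ],
)

```text
time: 29.92
tool_pos: [0.515, 0.1738, 0.1309]
tcp_rot: [-2.074, -2.324, 0.054]
wrist_force: [0.5, 0.6, -0.9]
width: 0.299
```

```bash
python3 f.py
```

```text
t 29.92 pos [0.515  0.1738 0.1309] yang 0.1136 tilt [-0.0428 -0.0083] F [ 0.47  0.59 -0.9 ] T [ 0.075 -0.003  0.001] w 0.299 q6 0.16
shift [0. 0. 0.] turn -1.3664
tip [0.51   0.1728 0.0144] vel 0.0098
```

>>> servo_tool(
  moves=[
    [255,[0.0005,-0.0015,0.002],0],
    [255,[0,0,0.003],0],
    [255,[0,0,0.003],0],
    [255,[0,0,0.002],0],
    [255,[0,0,0.001],0],
    [255,[0,0,0],0],
    [255,[0,0,0],0],
    [255,[0,0,0],0],
  ],
)

```text
time: 30.58
tool_pos: [0.5133, 0.1743, 0.1196]
tcp_rot: [-2.074, -2.325, 0.052]
wrist_force: [1.5, -0.1, -1.3]
width: 0.292
```

```bash
python3 f.py
```

```text
t 30.58 pos [0.5133 0.1743 0.1196] yang 0.1137 tilt [-0.0414 -0.0079] F [ 1.46 -0.13 -1.31] T [ 0.016 -0.036  0.019] w 0.292 q6 0.16
shift [0. 0. 0.] turn -1.3663
tip [0.5085 0.1733 0.0031] vel 0.0022
```

>>> servo_tool(
  moves=[
    [255,[0,0,0.001],0],
    [255,[0,0,0.001],0],
    [255,[0,0,0.0005],0],
    [255,[0,0,0],0],
    [255,[0,0,0],0],
    [255,[0,0,0],0],
    [255,[0,0,0],0],
    [255,[0,0,0],0],
  ],
)

```text
time: 31.25
tool_pos: [0.5137, 0.1743, 0.1174]
tcp_rot: [-2.075, -2.325, 0.051]
wrist_force: [-0.4, 0.1, -1.3]
width: 0.291
```

```bash
python3 f.py
```

```text
t 31.25 pos [0.5137 0.1743 0.1174] yang 0.1136 tilt [-0.0404 -0.0076] F [-0.36  0.11 -1.27] T [ 0.06  -0.03   0.018] w 0.291 q6 0.16
shift [0. 0. 0.] turn -1.3664
tip [0.509  0.1734 0.0009] vel 0.0019
```

>>> servo_tool(
  moves=[
    [255,[0,0,0.001],0],
    [255,[0,0,0],0],
    [255,[0,0,0.0005],0],
    [255,[0,0,0],0],
    [255,[0,0,0],0],
    [255,[0,0,0],0],
    [255,[0,0,0],0],
    [255,[0,0,0],0],
  ],
)

```text
time: 31.92
tool_pos: [0.5142, 0.1745, 0.1172]
tcp_rot: [-2.075, -2.326, 0.049]
wrist_force: [-0.2, -0.2, 0.6]
width: 0.301
```

```bash
python3 f.py
```

```text
t 31.92 pos [0.5142 0.1745 0.1172] yang 0.1137 tilt [-0.0391 -0.0073] F [-0.18 -0.17  0.58] T [0.004 0.03  0.048] w 0.301 q6 0.16
shift [0. 0. 0.] turn -1.3663
tip [0.5097 0.1736 0.0007] vel 0.0011
```

>>> servo_tool(
  moves=[
    [0,[0,0,0],0],
    [0,[0,0,0],0],
    [0,[0,0,0],0],
    [0,[0,0,0],0],
    [0,[0,0,0],0],
    [0,[0,0,0],0],
    [0,[0,0,0],0],
    [0,[0,0,0],0],
  ],
)

```text
time: 32.58
tool_pos: [0.5145, 0.1746, 0.1171]
tcp_rot: [-2.075, -2.326, 0.048]
wrist_force: [0.1, -0.8, 0.2]
width: 1.0
```

```bash
python3 f.py; python3 - <<'E'
from h import *
from workcell import bot
c=bot.read_camera("scene");crop(c,230,215,50,50,14,"pics/s14.png")
E
```

```text
t 32.58 pos [0.5145 0.1746 0.1171] yang 0.1137 tilt [-0.0385 -0.0071] F [ 0.06 -0.79  0.15] T [-0.053 -0.041  0.068] w 1.000 q6 0.16
shift [0. 0. 0.] turn -1.3663
tip [0.51   0.1737 0.0006] vel 0.002
```

View pics/s14.png

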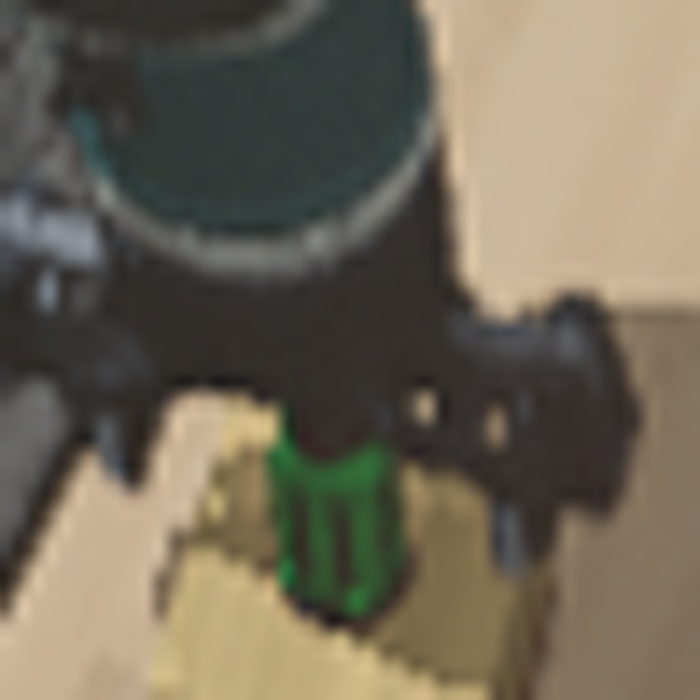

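The jaws are open and the driver stands free. Now I raise the arm slowly.

>>> servo_tool(
  moves=[
    [0,[0,0,-0.005],0],
    [0,[0,0,-0.015],0],
    [0,[0,0,-0.02],0],
    [0,[0,0,-0.02],0],
    [0,[0,0,-0.02],0],
    [0,[0,0,-0.02],0],
    [0,[0,0,-0.015],0],
    [0,[0,0,0],0],
  ],
)

```text
time: 33.3
tool_pos: [0.5175, 0.1749, 0.2371]
tcp_rot: [-2.074, -2.324, 0.055]
wrist_force: [0.5, -0.0, 0.4]
width: 0.997
```

>>> servo_tool(
  moves=[
    [0,[0.015,-0.01,-0.005],0],
    [0,[0.025,-0.02,0],0],
    [0,[0.025,-0.025,0],0],
    [0,[0.025,-0.025,0],0],
    [0,[0.025,-0.02,0],0],
    [0,[0.015,-0.01,0],0],
    [0,[0,0,0],0],
    [0,[0,0,0],0],
  ],
)

```text
time: 33.97
tool_pos: [0.3893, 0.2944, 0.244]
tcp_rot: [-2.079, -2.321, 0.053]
wrist_force: [0.1, -0.6, -0.5]
width: 1.003
```

```bash
python3 f.py; python3 - <<'E'
from h import *
from workcell import bot
for n in("scene","top"):
    c=bot.read_camera(n);np.savez(n+"9.npz",**c);cv2.imwrite(f"pics/{n}9.png",cv2.cvtColor(c["pixels"],cv2.COLOR_RGB2BGR))
    if n=="scene": crop(c,235,230,45,50,12,"pics/e1.png");crop(c,268,184,28,22,22,"pics/e2.png")
    else: crop(c,195,195,60,50,12,"pics/e3.png");crop(c,308,208,26,26,24,"pics/e4.png")
E
```

```text
t 33.97 pos [0.3893 0.2944 0.244 ] yang 0.1096 tilt [-0.0415 -0.0087] F [ 0.13 -0.62 -0.54] T [ 0.032 -0.002 -0.055] w 1.003 q6 0.47
shift [0. 0. 0.] turn -1.3704
tip [0.3845 0.2934 0.1275] vel 0.0304
```

View pics/e1.png

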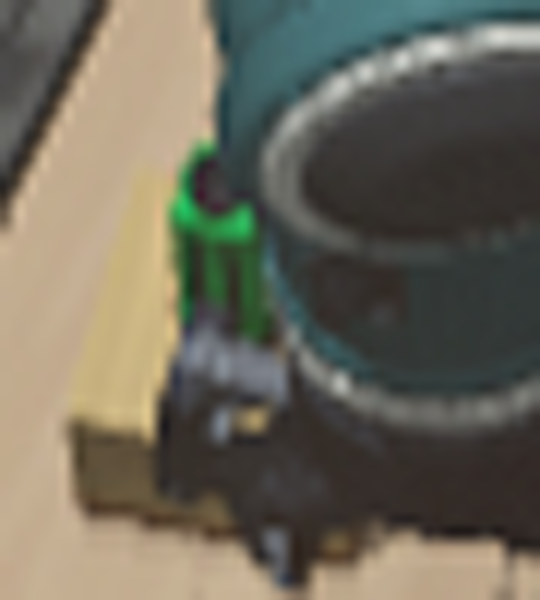

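View pics/e4.png

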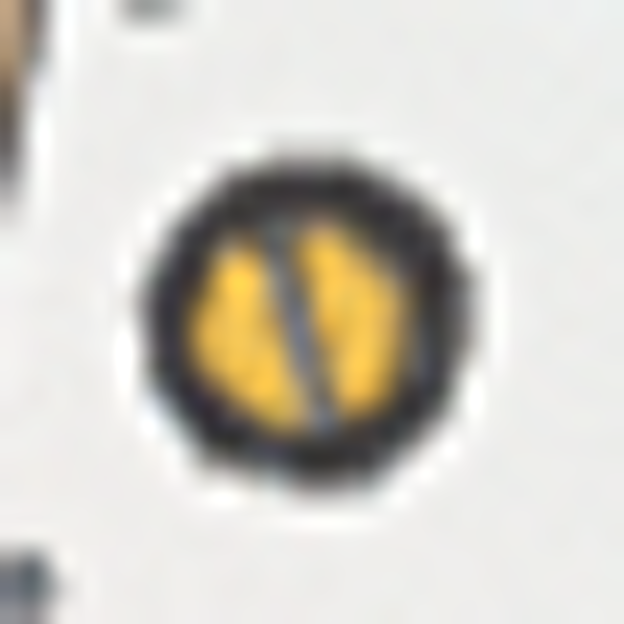

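View pics/top9.png

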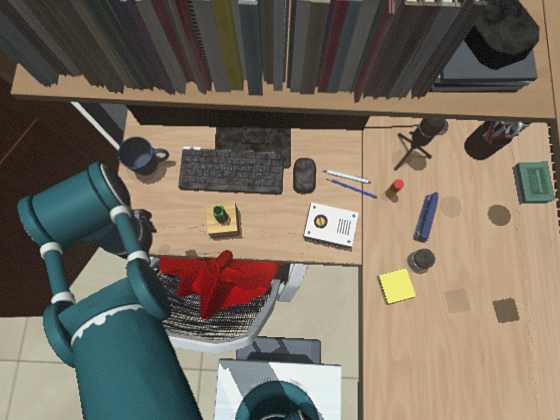

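View pics/e2.png

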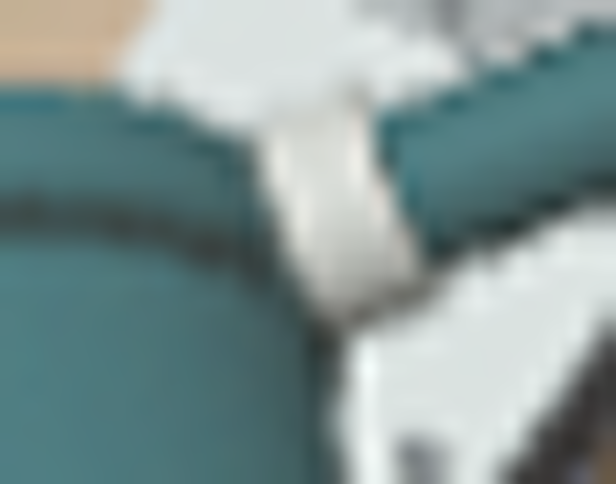

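```bash
python3 - <<'E'
from h import *
t=np.load("top9.npz")
def ln(c,u0,v0,k,a,b,z):
    q=[onz(c,(u0+(x+.5)/k-.5,v0+(y+.5)/k-.5),z) for x,y in(a,b)]; d=q[1]-q[0]; print(np.linalg.norm(d),np.arctan(d[1]/d[0]))
ln(t,308,208,24,(275,230),(325,425),.048)
ln(t,308,208,24,(278,240),(322,415),.048)
E
```

```text
0.02296565043345388 0.27183776685213373
0.02058901970618784 0.26720449960336506
```

View pics/e3.png

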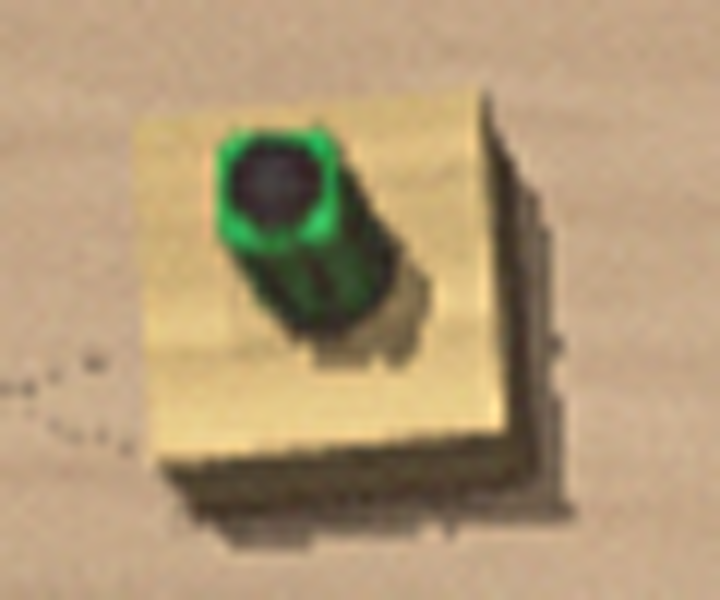

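```bash
python3 - <<'E'
from workcell import bot
s=bot.read_state();print(s["time"],s["wrist_force"].round(2));print(bot.finish_job())
E
```

```text
34.0667 [ 0.52  0.47 -0.04]
the job is handed in; nothing more can be done
None
```

I turned the cover screw to its stop, put the screwdriver back upright in the stand, let go, and handed the job in at 34 s. No verdict was reported.

- **Stop reached:** resistance to turning rose from about 0.04 N m (friction) to 0.11 N m over the last 0.08 rad. The top picture shows the slot moved from about 1.45–1.53 rad to 0.27 rad, so the screw turned about 1.2 rad clockwise.
- **Pressing force:** about 3–5 N on the slot bottom at the stop, held for several seconds. The highest vertical reading during turning was about 6 N.
- **Screwdriver in the stand:** the last pictures show it standing upright, within about 1 mm of where it started. The gripper is open and clear, and the wrist force reads about zero.
- **Other objects:** none looks moved in the final top picture; I compared by eye only.

**Doubts:**
- The tool drifted to about 0.04 rad of tilt, and the commands I had could not reliably correct it.
- My computed tip position at the stop was about 2 mm off the screw axis (limit 4 mm), and the camera view suggested about 1.5 mm. Two sideways nudges tilted the tool back by half and barely moved the tip.

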